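# Make the microscope's sample chamber ready for a run

### The arm

A 6-joint arm with a two-finger parallel gripper is mounted at the origin on the work surface. World frame = base frame: x ahead of the robot, y to its left, z up, the work surface at z = 0. Lengths are in m, angles in degrees, forces in N, time in s.
With the tool pointing down it reaches from about 0.35 to 0.95 m from the base axis. Payload 17.4 kg.
Tool frame: the origin (TCP) lies at the very end of the fingers, on their centre line; the grasp point (between the pads) lies 19 mm behind it (arm.grasp_offset is the distance from the TCP to the grasp point, in m); y points along the fingers, z is the direction in which the jaws open and shut, and the axes are right-handed (so a half turn about y gives the same grasp; the last joint's range is limited). The gripper opens to 93 mm and grips with 3 to 60 N. Pads are 15 mm wide; open, the fingers measure 128 mm over their backs; the gripper's body (75 mm by 188 mm) begins 65 mm behind the grasp point.
Start: joints at [68.824, 6.646, 82.598, -0, 90.757, -2.166], TCP at [0.22, 0.638, 0.219] pointing down, gripper open.
Joint ranges: [-162.19, 162.19], [-47.58, 125.68], [4.15, 143.07], [-65.23, 245.23], [0.69, 171.88], [-170.13, 170.13]. Speed limits (degrees/s): [108.29, 108.29, 127.2, 180, 180, 180].

### API

Orientations are given as [roll, pitch, yaw] about the fixed x, y, z axes, in that order (R = Rz(yaw) Ry(pitch) Rx(roll)).
In Python, from cell import arm gives the robot as it stands.
- The arm moves only by the tool servo_tool, never from a script. Its argument "increments" is one flat list of numbers, 5 for each row, row after row: the finger opening in cm, from 0 to 9.3, then the shift along the world's x, y, z in cm, then the turn about the world's z in rad. A call has 1 to 10 rows; each row is the pose to reach, as a shift and turn from the pose commanded when the call began; what a row does not reach only later rows make up. A row lasts 1/12 s, in which the tool goes at most 41.7 mm and 7.16 degrees, less where a joint would pass 70% of its speed; a pose out of reach is approached as far as the arm can. A call with a gripper value outside its range is refused whole. The fingers move at their own pace and stop on an object; "grip_force" is the grip in N (left out, the last holds). Time passes only in rows, so rows that repeat a pose let the fingers close. It gives the time, the measured TCP pose, the force and the opening at its end, in the units of the state.
- arm.get_state(): the state, without advancing time (a new reading comes with each control period).
- arm.get_image(name): name is "side" or "top" or "wrist"; returns a dict with "frame" (384x512x3 uint8, red, green, blue), "depth" (384x512 float32, m along the optical axis (not along the pixel's ray), 0 where there is no reading), "K" (3x3 intrinsics, pixels), "camera_from_world" (4x4, takes a point from world to camera coordinates); the wrist camera has in their place "hand_eye" (4x4, takes a point from camera to tool coordinates, whose origin is the TCP and whose axes are the tool frame's). Camera axes: x right, y down, z forward; pixel columns grow to the right and rows downward; lengths in m; the calibration is good to about 2 mm. The wrist camera is an equidistant fisheye: a pixel r from the principal point sees the ray r / f radians off the axis. A picture is of the moment at which its call begins: read the wrist's pose just before it.
- arm.hand_in(): hands the job in, once; it reports no verdict.
Trained networks look in the newest picture that a camera, given by its name, has taken for a name from the list of things; names that differ only in an ending like _2 or _b are one class to them, and where a whole thing is asked for, a point or a joint stands for the part that bears it (a point fixed in the world has none). Each returns a list of dicts, best first, with "score" (0 to 1); they miss things now and then, are a little off and sometimes report something else, mostly with a low value. They report only what shows in the picture. A call takes as long as a camera call. They do not tell look-alikes from the thing itself.
- arm.recognise(camera, label): "bbox" ([centre column, centre row, width, height] in pixels, round what is visible of it).
- arm.masks_of(camera, label): "pixels" (384x512 bool, what is visible of it) and "bbox" ([centre column, centre row, width, height] in pixels, round what is visible of it).
- arm.mark_of(camera, label): "position" ([row, column] in pixels: a listed point, or the origin of a listed thing).
The state is a dict: "time": time; "q": joint angles; "dq": joint speeds; "effort": joint torques, N m; "position": TCP position; "tool_rot": TCP orientation; "force": force on the tool from outside, world axes, zero at the start; "torque": the same for the moment, N m; "width": opening from 0.0 (shut) to 1.0 (fully open).
Only numpy, scipy, OpenCV 4.12 (cv2) and the standard library are available. Lean on these libraries where they do the work, as an engineer would, in place of code of your own. Each camera call takes 0.05 s, during which the arm holds its last target.

### The job

Get the sample chamber ready: stand every canister upright in the chamber's bay and swing the retaining frame over them until it rests in its catches. With the socket key, tighten the four window-flange screws clockwise in cross order (always the opposite screw next) in two passes: first give all four about an eighth of a turn, then take all four, again crosswise, to their stops, about a quarter turn in all. Finally hang the key by its eye on the peg, and do not knock over the jar or the bottle or turn the screws with bare fingers.

Things in the scene. Friction and masses are not known exactly. Their poses are not given: they have to be found in the camera images.
- bay (a point): centre of the floor (50 mm above the bench) of the canister bay: shallow tray, inside 190 mm (x) by 80 mm (y), rim 10 mm high and 6 thick, on the fixed aluminium sample chamber (block 230 x 320 x 50 mm). z up; x along the bay, roughly away from the robot; y across it, to the window flange: steel disc, 144 mm across, top at 62 mm, centred 160 mm from here along +y
- frame (a joint): angle of the bay's hinged retaining frame, rad: 0 = level in its two catch posts (its stop), 1.57 upright, 1.75 = leaning back, open, where it stays. Light steel frame 200 mm wide: two flat arms and two 8 mm round rods along the bay's x, 60 and 110 mm from the hinge. Little friction; from 1.2 down it sinks shut by itself. Closed, it clears standing canisters by 7 mm
- frame_hinge (a point): point on the frame's hinge line (parallel to the bay's x axis), at mid-length: 60 mm from the bay's centre along the bay's -y, 105 mm above the bench. Hinge posts stand 107 mm to either side
- frame_rod (a point): middle of the frame's outer 8 mm rod, free all round (arms 96 mm, catch posts 75 mm to either side); it moves on an arc of 110 mm radius about the hinge line; closed, it lies 110 mm from the hinge along the bay's +y, at the hinge's height
- key: socket key (the wrench), 152 mm tall, 160 g, upright in its holder; origin at its lower end, z up. Square socket at the foot, 27 mm outside, 19 inside, 18 deep, sides along x and y; shaft; steel eye at 60 to 104 mm, 42 wide (y), 10 thick (x), hole along x 26 x 26 mm; black grip block 24 (x) by 20 (y) mm at 104 to 152 mm: grip it across y, fingertips above 104 mm. It hangs upright
- key_grip (a point): centre of the key's black grip block, 128 mm above its lower end; axes as the key's
- key_eye (a point): centre of the hole of the key's eye, 81 mm above its lower end; axes as the key's
- key_stand: fixed holder in which the key stands at the start: an open plastic cup 43 mm square, 31 mm inside, its rim 40 mm and its floor 10 mm above the bench, on an 80 mm square foot; lift the key straight up. Origin under its centre
- peg_mid (a point): middle of the steel peg for the key, 150 mm above the bench: 8 mm round rod along this point's x axis; free tip 30 mm away along -x, 5 mm higher; its 14 mm upright post begins 25 mm away along +x and ends 5 mm above this point, so nothing is above the peg. Fixed; foot 12 mm high, 90 mm wide, from 25 mm to -x to 65 mm to +x
- jar: small closed jar, 48 mm across, 50 mm tall, origin under its centre: a bystander
- bottle: small bottle, 36 mm across, 75 mm tall, origin under its centre: a bystander
- screw_a (a joint): turn of flange screw a, rad, growing clockwise seen from above: 0 to 0.2 = as found, loose; 1.6 = its hard stop, tight. It resists with 0.15 N m and stays where it is left. It does not move up or down.
- screw_a_head (a point): centre of the square head of screw a (nearer the robot, on the bay's side; opposite screw c; order round the ring a b c d, a 68 mm square). Head 16 mm square, 10 high, this point half-way up, 69 mm above the bench, a 4 mm cone on top; flange 7 mm below this point. x and y are square to the head's sides and turn with it. The key has 1.5 mm of room all round; it bites after about 0.2 rad
- screw_b (a joint): turn of flange screw b, rad, growing clockwise seen from above: 0 to 0.2 = as found, loose; 1.6 = its hard stop, tight. It resists with 0.15 N m and stays where it is left. It does not move up or down.
- screw_b_head (a point): centre of the square head of screw b (nearer the robot, on the side away from the bay; opposite screw d; order round the ring a b c d, a 68 mm square). Head 16 mm square, 10 high, this point half-way up, 69 mm above the bench, a 4 mm cone on top; flange 7 mm below this point. x and y are square to the head's sides and turn with it. The key has 1.5 mm of room all round; it bites after about 0.2 rad
- screw_c (a joint): turn of flange screw c, rad, growing clockwise seen from above: 0 to 0.2 = as found, loose; 1.6 = its hard stop, tight. It resists with 0.15 N m and stays where it is left. It does not move up or down.
- screw_c_head (a point): centre of the square head of screw c (farther from the robot, on the side away from the bay; opposite screw a; order round the ring a b c d, a 68 mm square). Head 16 mm square, 10 high, this point half-way up, 69 mm above the bench, a 4 mm cone on top; flange 7 mm below this point. x and y are square to the head's sides and turn with it. The key has 1.5 mm of room all round; it bites after about 0.2 rad
- screw_d (a joint): turn of flange screw d, rad, growing clockwise seen from above: 0 to 0.2 = as found, loose; 1.6 = its hard stop, tight. It resists with 0.15 N m and stays where it is left. It does not move up or down.
- screw_d_head (a point): centre of the square head of screw d (farther from the robot, on the bay's side; opposite screw b; order round the ring a b c d, a 68 mm square). Head 16 mm square, 10 high, this point half-way up, 69 mm above the bench, a 4 mm cone on top; flange 7 mm below this point. x and y are square to the head's sides and turn with it. The key has 1.5 mm of room all round; it bites after about 0.2 rad
- can1_mid (a point): centre (half-way up) of a sample canister: upright aluminium cylinder with a dark lid, 34 mm across, 44 mm tall, about 90 g, on the bench. Two to four of them are there; the position is None for those that are not
- can2_mid (a point): centre (half-way up) of a sample canister: upright aluminium cylinder with a dark lid, 34 mm across, 44 mm tall, about 90 g, on the bench. Two to four of them are there; the position is None for those that are not
- can3_mid (a point): centre (half-way up) of a sample canister: upright aluminium cylinder with a dark lid, 34 mm across, 44 mm tall, about 90 g, on the bench. Two to four of them are there; the position is None for those that are not
- can4_mid (a point): centre (half-way up) of a sample canister: upright aluminium cylinder with a dark lid, 34 mm across, 44 mm tall, about 90 g, on the bench. Two to four of them are there; the position is None for those that are not
Things that resemble listed ones, but are neither listed nor needed, are in the scene too. What is shaped like the part that bears peg_mid but purple or yellow is not meant. Of the things that look like the key, the smaller one is meant.

How it is judged (in metres and radians):
On the way, in this order (a step that is already met when the one before it is completed fails the run):
1. first pass: two opposite screws are turned past 0.4 rad while the other two are still below 0.4 (((value of joint each of screw_a, screw_c above 0.4 rad and value of joint each of screw_b, screw_d below 0.4 rad) or (value of joint each of screw_b, screw_d above 0.4 rad and value of joint each of screw_a, screw_c below 0.4 rad))), for 0.1 s.
2. first pass done: all four past 0.4 rad and none beyond 1.2 (value of joint screw_a between 0.4 and 1.2 rad and value of joint screw_b between 0.4 and 1.2 rad and value of joint screw_c between 0.4 and 1.2 rad and value of joint screw_d between 0.4 and 1.2 rad), for 0.1 s.
3. second pass: two opposite screws are past 1.35 rad while the other two are still below 1.2 (((value of joint each of screw_a, screw_c above 1.35 rad and value of joint each of screw_b, screw_d below 1.2 rad) or (value of joint each of screw_b, screw_d above 1.35 rad and value of joint each of screw_a, screw_c below 1.2 rad))), for 0.1 s.
4. second pass done: all four past 1.35 rad (value of joint each of screw_a, screw_b, screw_c, screw_d above 1.35 rad), for 0.1 s.
At the end, for the whole second after the job is handed in: screws past 1.35 rad; frame within 0.08 rad of level; each canister upright (0.2 rad) on the bay floor; key hanging by its eye on the peg: eye centre within 18 mm sideways, 4 mm above to 20 mm below the peg's middle, between tip and post, within 0.35 rad of upright, at rest (all of step 4 and value of joint frame below 0.08 rad and x of key_eye in the frame of peg_mid between -0.028 and 0.026 m and y of key_eye in the frame of peg_mid between -0.018 and 0.018 m and z of key_eye in the frame of peg_mid between -0.02 and 0.004 m and angle between key_eye's own z axis and vertical below 0.35 rad and linear speed of key below 0.05 m/s and x of can1_mid in the frame of bay between -0.095 and 0.095 m and y of can1_mid in the frame of bay between -0.04 and 0.04 m and z of can1_mid in the frame of bay between 0.015 and 0.03 m and angle between each of can1_mid, can2_mid, can3_mid, can4_mid's own z axis and vertical below 0.2 rad and x of can2_mid in the frame of bay between -0.095 and 0.095 m and y of can2_mid in the frame of bay between -0.04 and 0.04 m and z of can2_mid in the frame of bay between 0.015 and 0.03 m and x of can3_mid in the frame of bay between -0.095 and 0.095 m and y of can3_mid in the frame of bay between -0.04 and 0.04 m and z of can3_mid in the frame of bay between 0.015 and 0.03 m and x of can4_mid in the frame of bay between -0.095 and 0.095 m and y of can4_mid in the frame of bay between -0.04 and 0.04 m and z of can4_mid in the frame of bay between 0.015 and 0.03 m); the robot touches nothing.
It fails at once if a screw is turned past 1.2 rad before all four had their first pass (0.4 rad) (value of joint any of screw_a, screw_b, screw_c, screw_d above 1.2 rad and value of joint any of screw_a, screw_b, screw_c, screw_d below 0.4 rad).
It fails at once if a screw is gripped or pushed with the bare fingers (over 3 N) (contact force between the fingers and screw_a above 3 N or contact force between the fingers and screw_b above 3 N or contact force between the fingers and screw_c above 3 N or contact force between the fingers and screw_d above 3 N).
It fails at once if the jar or the bottle is knocked over (angle between any of jar, bottle's own z axis and vertical above 0.6 rad).
Of can1, can2, can3, can4 only 2 to 4 are there at a start; the rules pass over those that are not, and their reading is None.
At some moment in a run one of can1, can2, can3, can4 may be knocked a few centimetres aside while the robot is not near it.
It also fails if it takes over 210 s, if anything falls off the work surface, if the arm or the gripper's body presses on something with over 40 N, if the wrist force passes 120 N, or if a joint passes its speed limit or range.

## Working session

There is one attempt and no reset: what is moved stays moved. The work goes in short steps, Python scripts to look and compute and a tool call to move; the robot and the scene stay as the last step left them, time stands still between calls to the robot, and variables do not carry over. Pictures are saved under pics/ and viewed, and the job is handed in when it is done.

Besides the shell and the picture viewer there is one more tool, called after ">>>" in YAML: its name, and indented under it one key for each argument. servo_tool: Moves the arm, as the interface text tells. Its arguments: {"type":"object","properties":{"increments":{"type":"array","items":{"type":"number"}},"grip_force":{"type":"number"}},"required":["increments"]}

```bash
ls; mkdir -p pics; cat > h.py <<'E'
import numpy as np, cv2
from cell import arm
from scipy.spatial.transform import Rotation as R
def save(im,name): cv2.imwrite('pics/'+name+'.png',cv2.cvtColor(im,cv2.COLOR_RGB2BGR))
def w_from_px(im,u,v,d):
    K=im['K'];c=np.array([(u-K[0,2])/K[0,0]*d,(v-K[1,2])/K[1,1]*d,d,1.])
    return (np.linalg.inv(im['camera_from_world'])@c)[:3]
def ray_z(im,u,v,z):
    T=np.linalg.inv(im['camera_from_world']);o=T[:3,3]
    K=im['K'];d=T[:3,:3]@np.array([(u-K[0,2])/K[0,0],(v-K[1,2])/K[1,1],1.])
    return o+d*(z-o[2])/d[2]
def proj(im,p):
    c=im['camera_from_world']@np.append(p,1.);q=im['K']@c[:3];return q[:2]/q[2]
def cloud(im):
    d=im['depth'];K=im['K'];v,u=np.mgrid[:d.shape[0],:d.shape[1]]
    c=np.stack([(u-K[0,2])/K[0,0]*d,(v-K[1,2])/K[1,1]*d,d],-1)
    T=np.linalg.inv(im['camera_from_world']);return c@T[:3,:3].T+T[:3,3]
E
python3 - <<'E'
from h import *
s=arm.get_state();print(s)
for n in('side','top','wrist'):
    im=arm.get_image(n);save(im['frame'],n+'0');print(n,im['K'],im.get('camera_from_world',im.get('hand_eye')))
E
```

```text
pics
{'time': 0.0, 'q': array([ 6.88236011e+01,  6.67321761e+00,  8.26357859e+01, -2.78592413e-03,
        9.07550339e+01, -2.16462131e+00]), 'dq': array([-0.03075675,  0.03112714,  0.0817047 , -0.02451878,  0.02818487,
        0.04550765]), 'effort': array([ 3.18938226e-03, -7.21282053e+01, -6.22619677e+01,  7.81074003e-02,
        2.38581322e-02, -1.24412777e-04]), 'position': array([0.2198269 , 0.63799013, 0.21791542]), 'tool_rot': array([-9.00640969e+01, -3.64991427e-04, -1.90118126e+01]), 'force': array([ 1.07903811,  0.22606823, -0.10362563]), 'torque': array([-0.03469144,  0.02736404, -0.04279523]), 'width': 1.0010590365813392}
side [[380.35653843   0.         262.50958557]
 [  0.         380.35653843 196.38162995]
 [  0.           0.           1.        ]] [[ 0.99418144 -0.10762768 -0.00442075 -0.52747972]
 [-0.06706086 -0.58629638 -0.80731617  0.16313817]
 [ 0.0842977   0.80291521 -0.59010259  1.06787733]
 [ 0.          0.          0.          1.        ]]
top [[486.80076628   0.         254.78941804]
 [  0.         486.80076628 188.33727973]
 [  0.           0.           1.        ]] [[ 0.00769444 -0.99996628 -0.00286859  0.08324376]
 [-0.99015914 -0.00721805 -0.13975972  0.57917188]
 [ 0.1397343   0.00391574 -0.99018129  1.87442032]
 [ 0.          0.          0.          1.        ]]
wrist [[297.31863964   0.         253.77255965]
 [  0.         297.31863964 192.54333813]
 [  0.           0.           1.        ]] [[ 1.74294774e-04  9.65078882e-01  2.61959389e-01 -7.29527045e-02]
 [ 9.11662849e-05 -2.61959407e-01  9.65078888e-01 -1.65698085e-01]
 [ 9.99999981e-01 -1.44326342e-04 -1.33640812e-04 -7.14004468e-04]
 [ 0.00000000e+00  0.00000000e+00  0.00000000e+00  1.00000000e+00]]
```

View pics/side0.png

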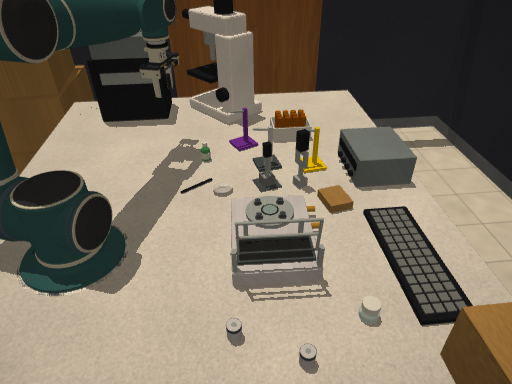

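View pics/top0.png

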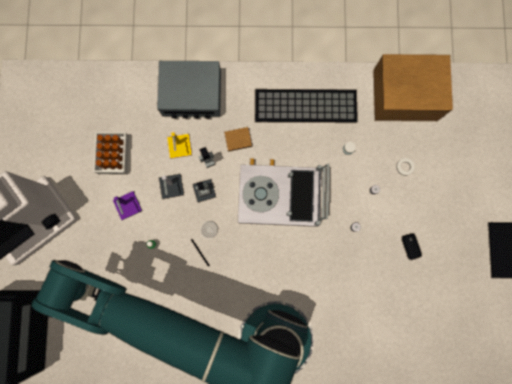

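View pics/wrist0.png

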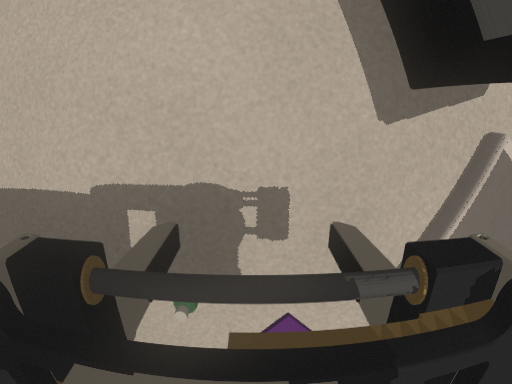

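```bash
python3 - <<'E'
from h import *
im=arm.get_image('top');f=im['frame']
save(cv2.resize(f[120:260,90:240],None,fx=5,fy=4,interpolation=cv2.INTER_CUBIC)[:, :],'t1')
save(cv2.resize(f[130:240,230:390],None,fx=5,fy=5,interpolation=cv2.INTER_CUBIC),'t2')
im2=arm.get_image('side');f=im2['frame']
save(cv2.resize(f[95:200,180:350],None,fx=4.7,fy=4.7,interpolation=cv2.INTER_CUBIC),'s1')
save(cv2.resize(f[180:370,210:390],None,fx=3.1,fy=3.1,interpolation=cv2.INTER_CUBIC),'s2')
for cam,I in(('top',im),('side',im2)):
  C=cloud(I)
  for l in ['key','key_stand','peg_mid','jar','bottle','can1_mid','screw_a_head','bay','frame_rod','frame_hinge','key_grip','key_eye']:
    for r in arm.mark_of(cam,l):
        v,u=r['position'];p=C[int(round(v)),int(round(u))]
        print(cam,l,round(r['score'],2),np.round([u,v],1),np.round(p,3))
E
```

```text
top key 0.67 [204.8 161.2] [0.69  0.288 0.022]
top key 0.5 [201.5 190.1] [0.568 0.293 0.059]
top key_stand 0.85 [205.2 187.7] [0.574 0.28  0.073]
top key_stand 0.29 [269.9 202.3] [0.52  0.029 0.081]
top peg_mid 0.98 [170.3 145.5] [0.752 0.432 0.015]
top peg_mid 0.93 [165.  186.3] [0.57  0.421 0.147]
top peg_mid 0.65 [119.9 203.9] [0.515 0.622 0.017]
top jar 0.52 [350.8 148.4] [ 0.741 -0.291  0.053]
top bottle 0.53 [154.3 243.9] [0.358 0.474 0.051]
top can1_mid 0.42 [297.8 196. ] [ 0.548 -0.081  0.056]
top can1_mid 0.21 [201.9 191. ] [0.566 0.295 0.042]
top screw_a_head 0.55 [270.9 203.1] [0.519 0.024 0.056]
top bay 0.67 [300.3 196.8] [ 0.545 -0.09   0.043]
top bay 0.32 [154.3 241.6] [0.365 0.474 0.053]
top frame_rod 0.82 [328.  190.7] [ 0.546 -0.174  0.217]
top frame_hinge 0.69 [318.6 193.5] [ 0.556 -0.163  0.055]
top frame_hinge 0.41 [202.1 187.8] [0.564 0.284 0.141]
top key_grip 0.75 [205.5 153.3] [0.683 0.265 0.209]
top key_grip 0.61 [201.1 185.4] [0.573 0.286 0.161]
top key_grip 0.47 [301.1 196.2] [ 0.549 -0.094  0.043]
top key_eye 0.4 [199.1 185.7] [0.57  0.294 0.154]
side key 0
[... 239 characters left out ...]
279 0.207]
side peg_mid 0.62 [264.6 130.1] [0.585 0.414 0.148]
side jar 0.69 [370.7 315.7] [ 0.746 -0.309  0.027]
side bottle 0.34 [283.8 210.8] [0.6   0.051 0.062]
side bottle 0.18 [268.9 182.2] [0.582 0.268 0.021]
side screw_a_head 0.39 [260.7 216.5] [0.529 0.024 0.071]
side bay 0.69 [275.5 250.4] [ 0.547 -0.155  0.108]
side frame_rod 0.98 [283.2 215.7] [0.592 0.018 0.07 ]
side frame_rod 0.62 [259.2 217.8] [0.523 0.022 0.066]
side frame_hinge 0.84 [277.6 253.6] [ 0.56  -0.111  0.049]
side key_grip 0.82 [266.  150.2] [0.573 0.281 0.141]
side key_grip 0.66 [300.9 143.1] [0.684 0.254 0.174]
side key_eye 0.82 [299.  155.4] [0.688 0.293 0.107]
side key_eye 0.58 [268.8 160.9] [0.581 0.265 0.107]
```

View pics/t1.png

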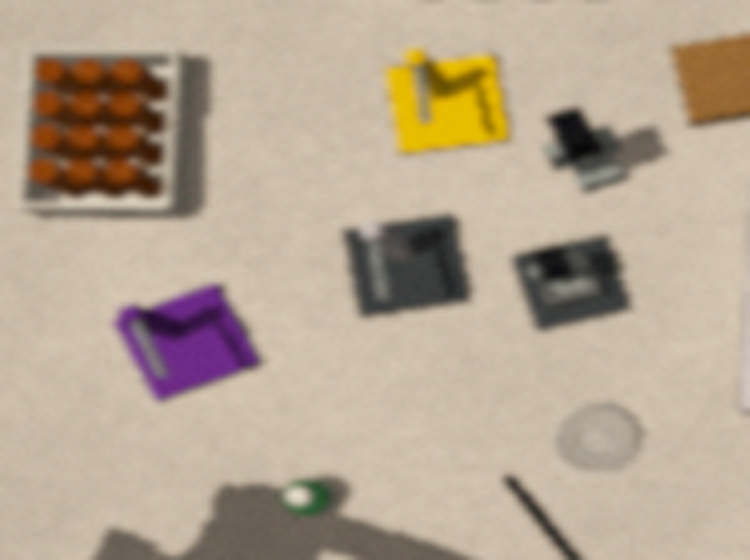

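View pics/t2.png

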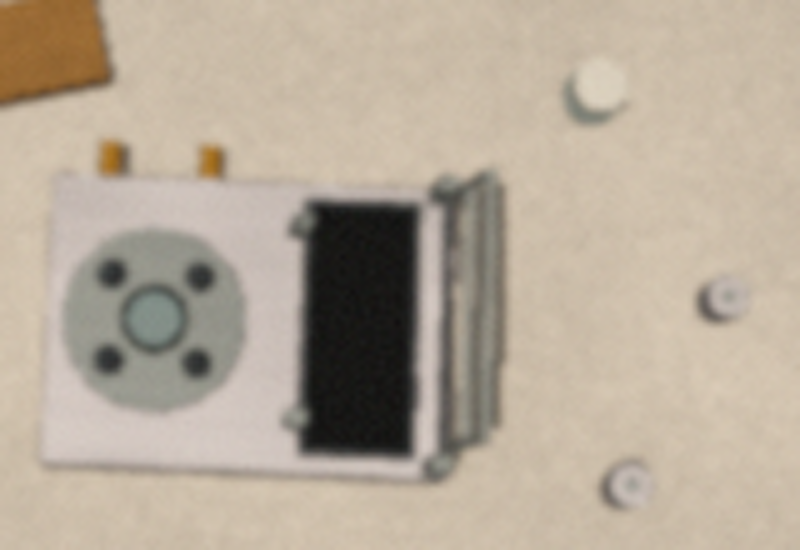

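View pics/s1.png

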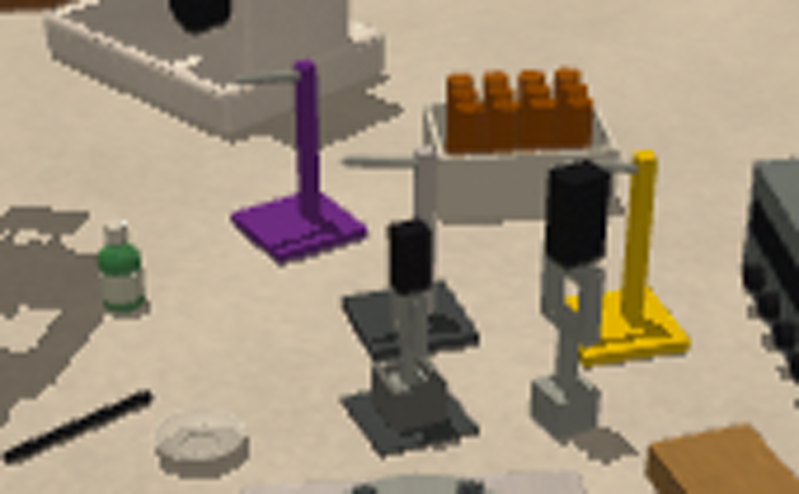

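View pics/s2.png

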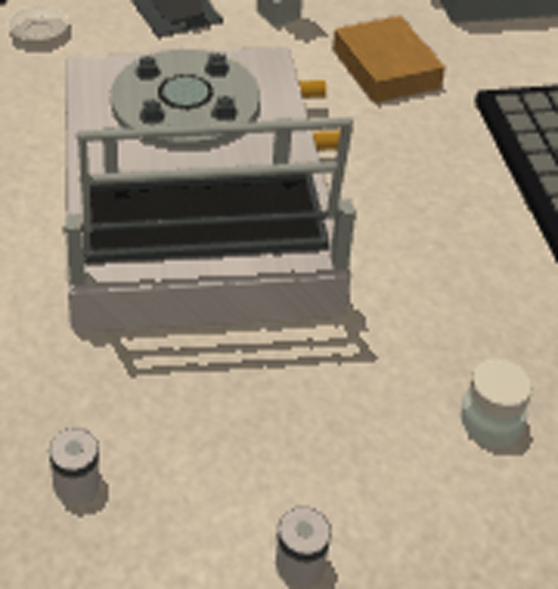

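```bash
python3 - <<'E'
from h import *
im=arm.get_image('top');C=cloud(im);f=im['frame']
np.savez('top0.npz',C=C,f=f)
x,y,z=C[...,0],C[...,1],C[...,2]
def rect(m,name,zc):
    n,l,st,ce=cv2.connectedComponentsWithStats(m.astype(np.uint8))
    i=1+np.argmax(st[1:,4]);mm=l==i
    P=C[mm][:,:2].astype(np.float32)
    r=cv2.minAreaRect(P*1000);print(name,st[i,4],np.round(r,1).tolist() if 0 else r, np.round(np.median(C[mm],0),3))
b=(abs(z-0.05)<0.012)&(x>.4)&(x<.72)&(y>-.2)&(y<.2)
rect(b,'block',.05)
for nm,(xx,yy),(lo,hi),rad in [('can A',(.42,-.31),(.035,.055),.06),('can B',(.57,-.39),(.035,.055),.06),('jar',(.745,-.3),(.04,.06),.06),('grip',(.575,.285),(.14,.18),.04),('biggrip',(.69,.26),(.18,.25),.04),('stand',(.575,.285),(.03,.05),.05),('peg',(.57,.42),(.135,.17),.07),('bottle',(.36,.474),(.03,.09),.06)]:
    m=(np.hypot(x-xx,y-yy)<rad)&(z>lo)&(z<hi)
    if m.sum(): P=C[m]; print(nm,m.sum(),np.round(np.mean(P,0),3),np.round(P.min(0),3),np.round(P.max(0),3), np.round(cv2.minAreaRect((P[:,:2]*1000).astype(np.float32))[2],1))
# tall frame
m=(z>.09)&(x>.4)&(x<.72)&(y>-.25)&(y<-.1);P=C[m];print('frame',m.sum(),P.mean(0),P.min(0),P.max(0))
for l in ('can1_mid','jar','bottle','key','peg_mid'):
  for c in ('top','side'):
    if c=='side' : arm.get_image('side')
    else: arm.get_image('top')
    print(l,c,[(round(r['score'],2),np.round(r['bbox'])) for r in arm.recognise(c,l)])
E
```

```text
block 3787 ((561.0442504882812, -3.0923004150390625), (308.7144470214844, 246.32177734375), 88.01483917236328) [ 0.55  -0.019  0.051]
can A 61 [ 0.431 -0.304  0.043] [ 0.414 -0.322  0.035] [ 0.445 -0.288  0.052] 3.1
can B 58 [ 0.578 -0.384  0.044] [ 0.563 -0.401  0.035] [ 0.596 -0.368  0.055] 9.7
jar 87 [ 0.747 -0.285  0.048] [ 0.725 -0.306  0.04 ] [ 0.766 -0.265  0.059] 1.5
grip 42 [0.572 0.292 0.16 ] [0.56 0.28 0.14] [0.588 0.305 0.171] 20.3
biggrip 78 [0.687 0.274 0.205] [0.668 0.258 0.18 ] [0.71  0.291 0.216] 23.7
stand 64 [0.566 0.288 0.038] [0.546 0.268 0.03 ] [0.599 0.311 0.048] 17.2
peg 52 [0.579 0.422 0.154] [0.538 0.414 0.137] [0.61  0.431 0.166] 11.9
bottle 73 [0.357 0.484 0.056] [0.342 0.47  0.03 ] [0.373 0.506 0.081] 57.2
frame 386 [ 0.54956022 -0.16173354  0.16432111] [ 0.43464007 -0.17663106  0.09363396] [ 0.66158021 -0.14151915  0.22753753]
can1_mid top [(0.51, array([282., 194.,  94.,  70.])), (0.23, array([354., 228.,   6.,  12.]))]
can1_mid side []
jar top [(0.69, array([352., 148.,  13.,  16.])), (0.68, array([282., 192.,  88.,  70.]))]
jar side [(0.56, array([370., 308.,  24.,  27.])), (0.36, array([268., 182.,  29.,  21.]))]
bottle top [(0.41, array([153., 244.,   6.,  10.]))]
bottle side [(0.73, array([205., 151.,  11.,  16.]))]
key top [(0.56, array([203., 185.,  11.,   9.])), (0.52, array([206., 156.,  15.,  15.]))]
key side [(0.88, array([301., 160.,  18.,  60.])), (0.53, array([268., 159.,   8.,  34.]))]
peg_mid top [(0.74, array([126., 204.,  28.,  30.])), (0.64, array([172., 187.,  26.,  20.])), (0.63, array([179., 147.,  25.,  29.])), (0.33, array([285., 193.,  90.,  68.]))]
peg_mid side [(0.97, array([315., 151.,  22.,  45.])), (0.7, array([268., 149.,  28.,  41.])), (0.62, array([244., 132.,  30.,  47.])), (0.36, array([277., 241.,  94.,  94.]))]
```

>>> servo_tool:
  increments: [9.3,15,-10,12,-0.62,9.3,30,-28,12,-1.239,9.3,30,-28,12,-1.239,9.3,30,-28,12,-1.239,9.3,30,-28,12,-1.239,9.3,30,-28,12,-1.239,9.3,30,-28,12,-1.239,9.3,30,-28,12,-1.239,9.3,30,-28,12,-1.239,9.3,30,-28,12,-1.239]

```text
time: 3.33
position: [0.5116, 0.3655, 0.3361]
tool_rot: [-90.0, 0.0, -90.4]
force: [0.2, 0.4, 1.1]
width: 0.998
```

```bash
cat >> h.py <<'E'
def wshot(name=None):
    s=arm.get_state();im=arm.get_image('wrist')
    T=np.eye(4);T[:3,:3]=R.from_euler('xyz',s['tool_rot'],degrees=True).as_matrix();T[:3,3]=s['position']
    im['wc']=T@im['hand_eye'];im['state']=s
    if name:save(im['frame'],name)
    return im
def wrays(im,u,v):
    K=im['K'];dx=(np.asarray(u,float)-K[0,2]);dy=(np.asarray(v,float)-K[1,2]);r=np.hypot(dx,dy)+1e-9
    th=r/K[0,0];return np.stack([np.sin(th)*dx/r,np.sin(th)*dy/r,np.cos(th)],-1)
def wcloud(im):
    d=im['depth'];v,u=np.mgrid[:d.shape[0],:d.shape[1]];r=wrays(im,u,v)
    c=r/np.maximum(r[...,2:],.05)*d[...,None];return c@im['wc'][:3,:3].T+im['wc'][:3,3]
def wz(im,u,v,z):
    d=wrays(im,u,v)@im['wc'][:3,:3].T;o=im['wc'][:3,3];return o+d*((z-o[2])/d[...,2])[...,None]
def wproj(im,p):
    c=np.linalg.inv(im['wc'])@np.append(p,1.);th=np.arctan2(np.hypot(c[0],c[1]),c[2]);ph=np.arctan2(c[1],c[0])
    return np.array([im['K'][0,2]+im['K'][0,0]*th*np.cos(ph),im['K'][1,2]+im['K'][0,0]*th*np.sin(ph)])
def ortho(im,cx,cy,z,half,px=600):
    """rectified top view at plane z: image up=+x, left=+y"""
    s=2*half/px;j,i=np.meshgrid(np.arange(px),np.arange(px))
    P=np.stack([cx+half-i*s,cy+half-j*s,np.full(i.shape,z)],-1)
    M=np.linalg.inv(im['wc']);c=P@M[:3,:3].T+M[:3,3]
    th=np.arctan2(np.hypot(c[...,0],c[...,1]),c[...,2]);ph=np.arctan2(c[...,1],c[...,0]);f=im['K'][0,0]
    mu=(im['K'][0,2]+f*th*np.cos(ph)).astype(np.float32);mv=(im['K'][1,2]+f*th*np.sin(ph)).astype(np.float32)
    return cv2.remap(im['frame'],mu,mv,cv2.INTER_CUBIC)
E
python3 - <<'E'
from h import *
im=wshot('w1');print(im['state']['position'],im['state']['tool_rot'],im['state']['time'])
save(ortho(im,.57,.33,.15,.15),'w1o')
C=wcloud(im);print(im['depth'].min(),im['depth'].max())
x,y,z=C[...,0],C[...,1],C[...,2]
for nm,(xx,yy),(lo,hi),rad in [('grip',(.575,.285),(.15,.18),.04),('stand',(.575,.285),(.03,.05),.05),('peg',(.57,.42),(.135,.17),.07)]:
    m=(np.hypot(x-xx,y-yy)<rad)&(z>lo)&(z<hi)
    if m.sum(): P=C[m]; print(nm,m.sum(),np.round(np.mean(P,0),4),np.round(P.min(0),3),np.round(P.max(0),3), cv2.minAreaRect((P[:,:2]*1000).astype(np.float32)))
E
```

```text
[0.51157373 0.36552506 0.33607126] [-8.99776587e+01  1.59853973e-02 -9.03661771e+01] 3.3333
0.0 1.4046779
grip 330 [0.5756 0.2905 0.1604] [0.562 0.276 0.15 ] [0.589 0.302 0.164] ((575.6522827148438, 289.2054443359375), (24.542184829711914, 21.11606216430664), 17.32041358947754)
stand 497 [0.5745 0.2921 0.0373] [0.55  0.263 0.03 ] [0.602 0.315 0.042] ((576.0845336914062, 289.02545166015625), (43.835689544677734, 43.818878173828125), 17.045028686523438)
peg 498 [0.5798 0.419  0.1531] [0.539 0.408 0.135] [0.612 0.432 0.159] ((575.0291137695312, 418.76837158203125), (73.28328704833984, 14.887252807617188), 9.593574523925781)
```

View pics/w1.png

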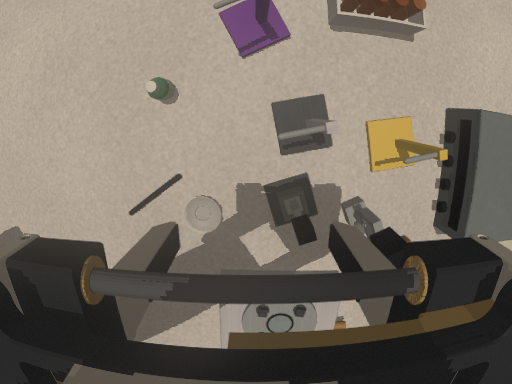

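View pics/w1o.png

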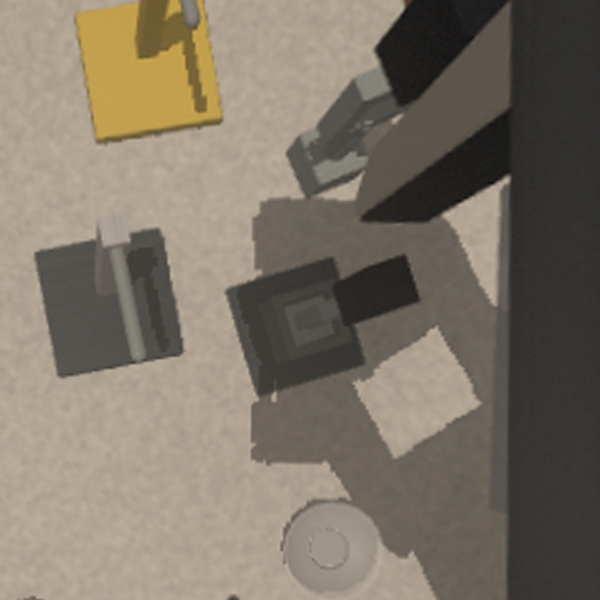

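```bash
python3 - <<'E'
from h import *
im=wshot();C=wcloud(im)
x,y,z=C[...,0],C[...,1],C[...,2]
m=(np.hypot(x-.57,y-.42)<.07)&(z>.135)&(z<.17);P=C[m]
# rod pixels: fit line
import cv2
d,_,c=None,None,None
a=np.radians(9.6)
for it in range(3):
    t=(P[:,:2]-[.575,.4188])@[np.cos(a),np.sin(a)];n=(P[:,:2]-[.575,.4188])@[-np.sin(a),np.cos(a)]
    rod=t<t.max()-.017
    k=np.polyfit(t[rod],n[rod],1);a+=np.arctan(k[0])
    print(np.degrees(a),k,t.min(),t.max(),n[~rod].mean(),P[rod][:,2].mean())
for tt in np.arange(-.04,.045,.006):
    s=abs(t-tt)<.003
    if s.any(): print(round(tt,3),s.sum(),n[s].mean().round(4),n[s].min().round(4),n[s].max().round(4),P[s][:,2].mean().round(4))
E
```

```text
10.998166789989464 [ 0.02440746 -0.0008822 ] -0.03667626081691821 0.036262696518171794 3.089935221299216e-05 0.153639547280765
11.021011938410286 [ 0.00039872 -0.00087917] -0.036722472563589965 0.03631414970771369 -0.0006400830138218778 0.15361179661345997
11.021468613422853 [ 7.97048258e-06 -8.79103054e-04] -0.036723046128162934 0.03631481094162217 -0.0006511466849321927 0.15361179661345997
-0.034 32 -0.001 -0.0048 0.0026 0.1574
-0.028 35 -0.0009 -0.0052 0.0029 0.1569
-0.022 34 -0.0007 -0.0047 0.003 0.1561
-0.016 31 -0.0007 -0.0046 0.0031 0.1551
-0.01 31 -0.0009 -0.0045 0.0025 0.1535
-0.004 33 -0.0011 -0.0051 0.0027 0.1526
0.002 34 -0.0012 -0.0053 0.0027 0.1518
0.008 31 -0.0006 -0.0048 0.0029 0.1508
0.014 33 -0.0008 -0.0052 0.0034 0.1499
0.02 57 -0.0009 -0.0075 0.0053 0.1487
0.026 58 -0.0002 -0.0076 0.0063 0.1538
0.032 65 -0.0011 -0.0086 0.0063 0.154
0.038 14 0.0003 -0.008 0.0054 0.1524
```

>>> servo_tool:
  increments: [9.3,1,-40,-2,0,9.3,1,-40,-2,0,9.3,1,-40,-2,0,9.3,1,-40,-2,0,9.3,1,-40,-2,0,9.3,1,-40,-2,0,9.3,1,-40,-2,0,9.3,1,-40,-2,0,9.3,1,-40,-2,0,9.3,1,-40,-2,0]

```text
time: 4.27
position: [0.5199, -0.0355, 0.3151]
tool_rot: [-90.0, -0.0, -90.0]
force: [0.8, -0.3, 0.3]
width: 1.001
```

>>> servo_tool:
  increments: [9.3,0,-6,0,0,9.3,0,-6,0,0,9.3,0,-6,0,0,9.3,0,-6,0,0,9.3,0,-6,0,0]

```text
time: 4.68
position: [0.5205, -0.092, 0.3153]
tool_rot: [-90.0, 0.0, -90.0]
force: [0.0, 0.7, 1.0]
width: 0.999
```

```bash
python3 - <<'E'
from h import *
im=wshot('w2');print(im['state']['position'],im['state']['tool_rot'],im['state']['time'])
save(ortho(im,.55,.0,.05,.18),'w2o')
save(ortho(im,.55,.07,.079,.06),'w2s')
t=arm.get_image('top');save(t['frame'],'top2')
E
```

```text
[ 0.52049429 -0.09198694  0.31525386] [-9.00003551e+01  1.79081350e-02 -8.99565602e+01] 4.6833
```

View pics/w2.png

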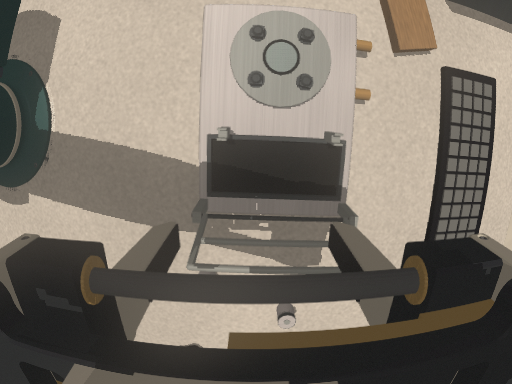

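View pics/w2o.png

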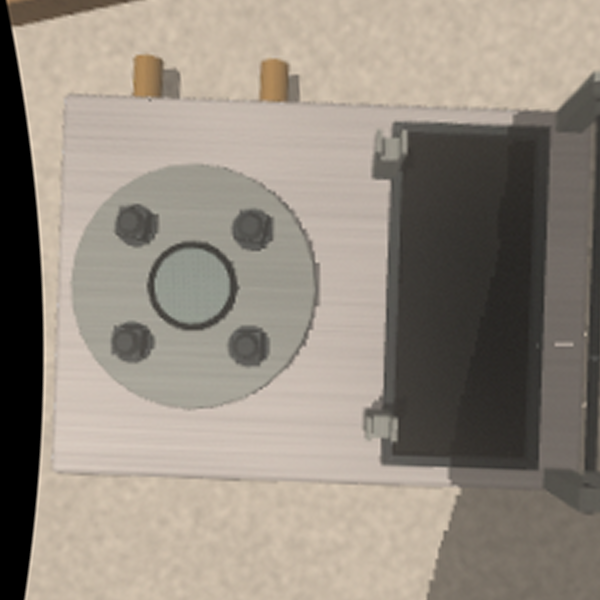

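View pics/top2.png

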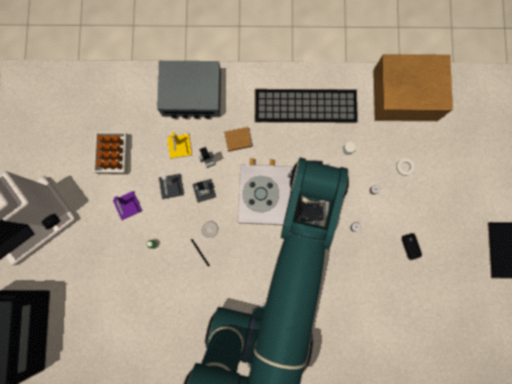

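```bash
python3 - <<'E'
from h import *
im=wshot();C=wcloud(im);x,y,z=C[...,0],C[...,1],C[...,2]
m=(abs(z-.0625)<.004)&(np.hypot(x-.56,y-.065)<.085);print(m.sum(),z[m].mean())
h=cv2.convexHull((C[m][:,:2]*1000).astype(np.float32));print('flange',cv2.minEnclosingCircle(h))
m=(abs(z-.05)<.004)&(x>.4)&(x<.72)&(y>-.2)&(y<.2)
k,l,st,ce=cv2.connectedComponentsWithStats(m.astype(np.uint8));i=1+np.argmax(st[1:,4])
P=(C[l==i][:,:2]*1000);
# edge fits of block
for a in [(-2.3)]:
    a=np.radians(a);ex=np.array([np.cos(a),np.sin(a)]);ey=np.array([-ex[1],ex[0]])
    X=P@ex;Y=P@ey
    lo=[];hi=[]
    for b in np.arange(-30,140,8):
        s=abs(Y-b)<4
        if s.sum()>20: lo.append((b,X[s].min()));hi.append((b,X[s].max()))
    for e in(lo,hi):
        e=np.array(e);k=np.polyfit(e[:,0],e[:,1],1);print('edge slope deg',np.degrees(np.arctan(k[0])),k,np.abs(np.polyval(k,e[:,0])-e[:,1]).max())
    print('ymax',np.percentile(Y,99.8))
# screws: dark cluster
for dz in [.079]:
  o=ortho(im,.56,.068,dz,.06,600);g=cv2.cvtColor(o,cv2.COLOR_RGB2GRAY);save(o,'w2s')
  for hx,hy in((.026,.026),):
    pass
# top cone height points
m=(z>.0695)&(z<.086)&(np.hypot(x-.56,y-.068)<.065)
k,l,st,ce=cv2.connectedComponentsWithStats(m.astype(np.uint8))
for i in range(1,k):
    if st[i,4]>15:
        Q=C[l==i];print(st[i,4],np.round(Q.mean(0),4),np.round(Q.max(0),4),cv2.minAreaRect((Q[:,:2]*1000).astype(np.float32)))
E
```

```text
7052 0.061951930787497785
flange ((557.4769897460938, 62.02122497558594), 72.15937042236328)
edge slope deg -0.24784725748685585 [-4.32577767e-03  4.40649069e+02] 1.1324577152984148
edge slope deg -0.3503456496010586 [-6.11476131e-03  6.69252685e+02] 1.4248580736093572
ymax 168.27656787611437
135 [0.5244 0.0969 0.0752] [0.5323 0.1061 0.0796] ((524.754638671875, 97.37615203857422), (14.987592697143555, 17.394453048706055), 0.11296633630990982)
139 [0.5922 0.0941 0.0753] [0.6012 0.1036 0.0792] ((592.6300048828125, 94.62533569335938), (17.062393188476562, 16.123987197875977), 78.27610778808594)
143 [0.5224 0.0292 0.0756] [0.5309 0.0379 0.0797] ((522.2490844726562, 29.475215911865234), (15.824374198913574, 16.44068717956543), 85.41889953613281)
135 [0.5897 0.0264 0.0755] [0.598  0.0353 0.0796] ((589.9335327148438, 26.742856979370117), (15.809814453125, 16.37401580810547), 77.27349090576172)
```

View pics/w2s.png

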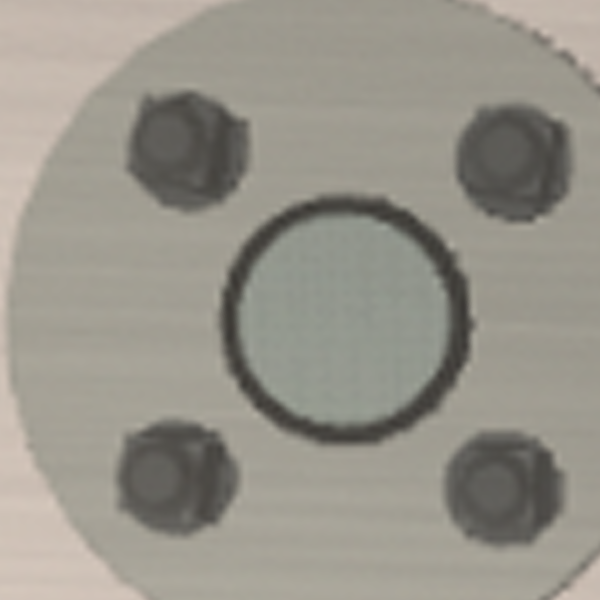

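>>> servo_tool:
  increments: [9.3,-2,-33,0,0,9.3,-2,-33,0,0,9.3,-2,-33,0,0,9.3,-2,-33,0,0,9.3,-2,-33,0,0,9.3,-2,-33,0,0,9.3,-2,-33,-5,0,9.3,-2,-33,-5,0,9.3,-2,-33,-5,0,9.3,-2,-33,-5,0]

```text
time: 5.67
position: [0.5, -0.4239, 0.2621]
tool_rot: [-90.2, 0.2, -90.1]
force: [-0.3, 0.9, -0.2]
width: 0.998
```

```bash
python3 - <<'E'
from h import *
im=wshot('w3');print(im['state']['position'],im['state']['tool_rot'],im['state']['time'])
C=wcloud(im);x,y,z=C[...,0],C[...,1],C[...,2]
m=(z>.036)&(z<.055)&(y<-.23)&(y>-.46)&(x<.68)&(x>.35)
k,l,st,ce=cv2.connectedComponentsWithStats(m.astype(np.uint8))
for i in range(1,k):
    if st[i,4]>60:
        Q=C[l==i];print(st[i,4],ce[i],np.round(np.median(Q,0),4),cv2.minEnclosingCircle((Q[:,:2]*1000).astype(np.float32)))
m=(z>.0)&(y<-.13)&(y>-.25)&(x<.72)&(x>.4)&(z>.06);Q=C[m];print('frame',Q.min(0),Q.max(0));
for lo in np.arange(.1,.23,.01):
    s=(Q[:,2]>lo)&(Q[:,2]<lo+.01)
    if s.sum():print(round(lo,3),s.sum(),Q[s].mean(0).round(3))
E
```

```text
[ 0.50000229 -0.4238709   0.26209677] [-90.18648228   0.15573314 -90.07576797] 5.6667
555 [202.47567568  83.21081081] [ 0.4335 -0.3103  0.0436] ((432.3848876953125, -309.79034423828125), 17.696142196655273)
550 [315.92909091 143.37272727] [ 0.5802 -0.3886  0.0436] ((581.0474853515625, -389.3432312011719), 17.69586944580078)Traceback (most recent call last):
  File "<stdin>", line 9, in <module>
    return umr_minimum(a, axis, None, out, keepdims, initial, where)
ValueError: zero-size array to reduction operation minimum which has no identity
```

View pics/w3.png

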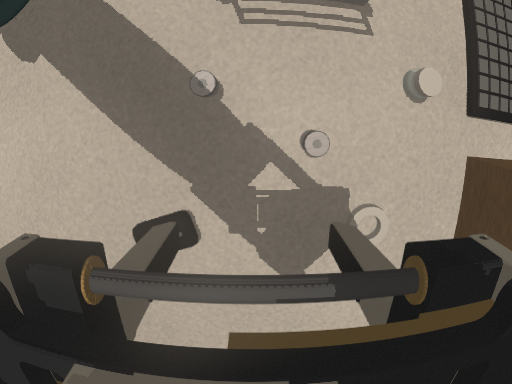

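>>> servo_tool:
  increments: [9.3,8.1,3.5,-5,0,9.3,8.1,3.5,-8,0,9.3,8.1,3.5,-12,0,9.3,8.1,3.5,-16,0,9.3,8.1,3.5,-20,0,9.3,8.1,3.5,-24,0,9.3,8.1,3.5,-25,0,9.3,8.1,3.5,-25,0,2.5,8.1,3.5,-25,0,2.5,8.1,3.5,-25,0]
  grip_force: 20

```text
time: 6.55
position: [0.5831, -0.3877, 0.0191]
tool_rot: [-89.8, -0.1, -89.9]
force: [-1.1, 0.6, 0.5]
width: 0.903
```

>>> servo_tool:
  increments: [2.5,0,0,0,0,2.5,0,0,0,0,2.5,0,0,0,0,2.5,0,0,0,0]

```text
time: 6.88
position: [0.5818, -0.3881, 0.0166]
tool_rot: [-89.9, -0.1, -90.0]
force: [-0.2, -0.1, 0.7]
width: 0.619
```

>>> servo_tool:
  increments: [2.5,0,0,-0.4,0,2.5,0,0,-0.4,0,2.5,0,0,-0.4,0,2.5,0,0,-0.4,0,2.5,0,0,-0.4,0,2.5,0,0,-0.4,0,2.5,0,0,-0.4,0,2.5,0,0,-0.4,0]

```text
time: 7.55
position: [0.5815, -0.3878, 0.0112]
tool_rot: [-90.0, 0.0, -90.0]
force: [-0.4, -0.1, -1.0]
width: 0.358
```

>>> servo_tool:
  increments: [2.5,0,0,4,0,2.5,0,0,8,0,2.5,0,0,12,0,2.5,0,0,16,0,2.5,0,0,20,0,2.5,0,0,24,0,2.5,0,3,26.5,0,2.5,0,7,26.5,0,2.5,1.5,11,26.5,0,2.5,1.5,15,26.5,0]

```text
time: 8.38
position: [0.5972, -0.2364, 0.2766]
tool_rot: [-89.9, -0.0, -90.0]
force: [1.1, 0.0, -0.9]
width: 0.364
```

>>> servo_tool:
  increments: [2.5,0,4,0,0,2.5,0,8,0,0,2.5,0,12,0,-0.04,2.5,0,14.1,0,-0.04,2.5,0,14.1,0,-0.04,2.5,0,14.1,0,-0.04,2.5,0,14.1,0,-0.04]

```text
time: 8.97
position: [0.5965, -0.0972, 0.2763]
tool_rot: [-90.0, -0.0, -92.3]
force: [-0.4, -0.9, -0.5]
width: 0.361
```

>>> servo_tool:
  increments: [2.5,0,0,-4,0,2.5,0,0,-8,0,2.5,0,0,-12,0,2.5,0,0,-16,0,2.5,0,0,-18.5,0,2.5,0,0,-20,0,2.5,0,0,-21,0,2.5,0,0,-21.3,0,2.5,0,0,-21.4,0,2.5,0,0,-21.4,0]

```text
time: 9.8
position: [0.597, -0.0973, 0.0633]
tool_rot: [-89.9, -0.0, -92.3]
force: [0.4, -0.1, -1.1]
width: 0.364
```

>>> servo_tool:
  increments: [5,0,0,0,0,5,0,0,0,0,5,0,0,0,0,5,0,0,0,0,5,0,0,0,0]

```text
time: 10.22
position: [0.5966, -0.0968, 0.0626]
tool_rot: [-90.0, -0.0, -92.3]
force: [0.1, -1.0, -1.2]
width: 0.535
```

>>> servo_tool:
  increments: [5,0,0,3,0,5,0,0,7,0,5,0,0,11,0,5,0,0,15,0,9.3,0,0,19,0,9.3,0,0,21.5,0,9.3,-2,-2,21.5,0,9.3,-4,-5,21.5,0,9.3,-6,-8,21.5,0,9.3,-8,-11,21.5,0]

```text
time: 11.05
position: [0.5155, -0.2075, 0.2776]
tool_rot: [-90.0, -0.0, -92.2]
force: [0.7, -0.5, -0.2]
width: 0.916
```

>>> servo_tool:
  increments: [9.3,-2,-3,0,0,9.3,-4,-6,0,0,9.3,-6,-9,0,0,9.3,-8.4,-10.3,0,0,9.3,-8.4,-10.3,-4,0,9.3,-8.4,-10.3,-8,0,9.3,-8.4,-10.3,-12,0,9.3,-8.4,-10.3,-12,0,9.3,-8.4,-10.3,-12,0]

```text
time: 11.8
position: [0.432, -0.3093, 0.1569]
tool_rot: [-90.1, 0.1, -92.3]
force: [0.5, -0.1, 0.8]
width: 0.997
```

```bash
python3 - <<'E'
from h import *
im=wshot('w4');print(im['state']['position'],im['state']['tool_rot'],im['state']['time'])
C=wcloud(im);x,y,z=C[...,0],C[...,1],C[...,2]
for m in ((z>.036)&(z<.055)&(y<-.23)&(y>-.46)&(x<.68)&(x>.35),(z>.085)&(z<.1)&(y<-.05)&(y>-.14)&(x<.68)&(x>.45)):
  k,l,st,ce=cv2.connectedComponentsWithStats(m.astype(np.uint8))
  for i in range(1,k):
    if st[i,4]>60:
        Q=C[l==i];print(st[i,4],ce[i],np.round(np.median(Q,0),4),cv2.minEnclosingCircle((Q[:,:2]*1000).astype(np.float32)))
E
```

```text
[ 0.43195968 -0.30934692  0.15685465] [-90.12813634   0.09409391 -92.29021033] 11.8
950 [232.04736842 206.89157895] [ 0.4088 -0.3266  0.0436] ((408.41015625, -328.0498352050781), 17.54328155517578)
```

View pics/w4.png

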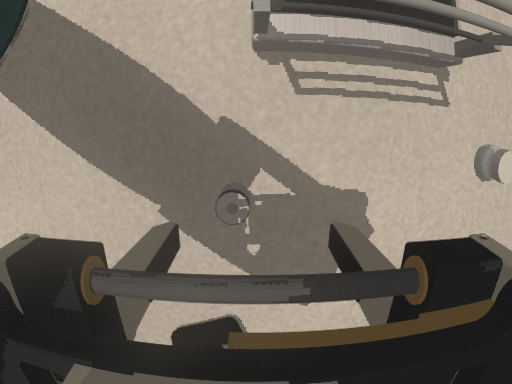

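>>> servo_tool:
  increments: [9.3,-2.3,-1.9,-3,0,9.3,-2.3,-1.9,-6,0,9.3,-2.3,-1.9,-10,0,9.3,-2.3,-1.9,-13,0,9.3,-2.3,-1.9,-14.5,0,9.3,-2.3,-1.9,-14.5,0,2.5,-2.3,-1.9,-14.5,0,2.5,-2.3,-1.9,-14.5,0,2.5,-2.3,-1.9,-14.5,0,2.5,-2.3,-1.9,-14.5,0]

```text
time: 12.68
position: [0.4103, -0.3294, 0.0142]
tool_rot: [-89.9, -0.1, -92.3]
force: [0.2, 0.4, -0.1]
width: 0.764
```

>>> servo_tool:
  increments: [2.5,0,0,0,0,2.5,0,0,0,0,2.5,0,0,0,0,2.5,0,0,0,0,2.5,0,0,0,0,2.5,0,0,0,0,2.5,0,0,0,0,2.5,0,0,0,0]

```text
time: 13.35
position: [0.4094, -0.3287, 0.0122]
tool_rot: [-90.0, 0.0, -92.3]
force: [-0.4, -0.7, 1.1]
width: 0.361
```

>>> servo_tool:
  increments: [2.5,0,0,4,0,2.5,0,0,8,0,2.5,0,0,12,0,2.5,0,0,16,0,2.5,0,0,20,0,2.5,0,0,24,0,2.5,2,3,26.5,0,2.5,4,6,26.5,0,2.5,6,10,26.5,0,2.5,8,13,26.5,0]

```text
time: 14.18
position: [0.4899, -0.1971, 0.2779]
tool_rot: [-89.9, -0.0, -92.3]
force: [0.8, -0.7, -1.7]
width: 0.36
```

>>> servo_tool:
  increments: [2.5,1.7,3,0,0,2.5,1.7,7,0,0,2.5,1.7,10.6,0,0,2.5,1.7,10.6,0,0,2.5,1.7,10.6,-2,0,2.5,1.7,10.6,-6,0,2.5,1.7,10.6,-10,0,2.5,1.7,10.6,-14,0,2.5,1.7,10.6,-17,0,2.5,1.7,10.6,-17,0]

```text
time: 15.02
position: [0.5037, -0.0923, 0.101]
tool_rot: [-90.5, 0.1, -92.3]
force: [-0.3, -0.6, -2.1]
width: 0.364
```

>>> servo_tool:
  increments: [2.5,0.2,0,-1,0,2.5,0.2,0,-2.5,0,2.5,0.2,0,-3.5,0,2.5,0.2,0,-3.8,0,2.5,0.2,0,-3.8,0,2.5,0.2,0,-3.8,0]

```text
time: 15.52
position: [0.509, -0.0929, 0.0704]
tool_rot: [-89.9, -0.0, -92.3]
force: [-0.2, 0.7, -1.1]
width: 0.363
```

Target TCP is 0.064, so I lower it 6 mm, release, lift and back off to look.

>>> servo_tool:
  increments: [2.5,0,0,-0.4,0,2.5,0,0,-0.6,0,2.5,0,0,-0.6,0,2.5,0,0,-0.6,0,5,0,0,-0.6,0,5,0,0,-0.6,0,5,0,0,-0.6,0,5,0,0,-0.6,0,5,0,0,-0.6,0]

```text
time: 16.27
position: [0.5085, -0.0928, 0.0634]
tool_rot: [-90.0, -0.0, -92.3]
force: [-0.6, 0.2, 0.6]
width: 0.538
```

>>> servo_tool:
  increments: [5,0,0,3,0,5,0,0,7,0,5,0,0,11,0,5,0,0,15,0,5,0,0,19,0,5,0,0,21.5,0,5,2,-4,21.5,0,5,4,-7,21.5,0,5,4,-7,21.5,0,5,4,-7,21.5,0]

```text
time: 17.1
position: [0.5488, -0.1639, 0.2773]
tool_rot: [-90.1, 0.0, -92.4]
force: [-0.5, -0.2, -0.2]
width: 0.542
```

```bash
cat >> h.py <<'E'
def cans():
    im=wshot();C=wcloud(im);x,y,z=C[...,0],C[...,1],C[...,2]
    for m in ((z>.085)&(z<.1)&(y<-.05)&(y>-.14)&(x<.68)&(x>.45),):
      k,l,st,ce=cv2.connectedComponentsWithStats(m.astype(np.uint8))
      for i in range(1,k):
        if st[i,4]>60:
            Q=C[l==i];print(st[i,4],ce[i],np.round(np.median(Q,0),4),cv2.minEnclosingCircle((Q[:,:2]*1000).astype(np.float32)))
E
python3 - <<'E'
from h import *
im=wshot('w5');print(im['state']['position'],im['state']['time']);cans()
C=wcloud(im);x,y,z=C[...,0],C[...,1],C[...,2]
m=(y<-.13)&(y>-.25)&(x<.72)&(x>.4)&(z>.08)&(z<.23);Q=C[m];print('frame',Q.min(0),Q.max(0))
E
```

```text
[ 0.54879856 -0.16394214  0.2773214 ] 17.1
673 [217.76077266 116.32540862] [ 0.5083 -0.0918  0.0936] ((507.8258972167969, -92.33367919921875), 17.724151611328125)
666 [292.85585586 118.74774775] [ 0.5961 -0.0984  0.0936] ((596.4345703125, -98.00706481933594), 17.36720848083496)
frame [ 0.43527257 -0.18238172  0.08000745] [ 0.66305767 -0.14550256  0.21885392]
```

View pics/w5.png

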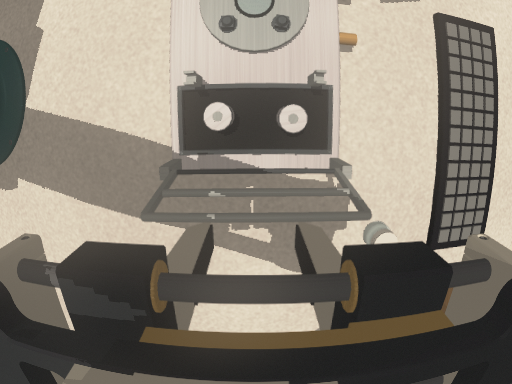

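>>> servo_tool:
  increments: [1,0,-3,0,0,0.2,0,-6.5,0,0,0.2,0,-6.5,0,0,0.2,0,-6.5,-1,0,0.2,0,-6.5,-4,0,0.2,0,-6.5,-7,0,0.2,0,-6.5,-8.7,0,0.2,0,-6.5,-8.7,0,0.2,0,-6.5,-8.7,0,0.2,0,-6.5,-8.7,0]

```text
time: 18.03
position: [0.5489, -0.2271, 0.1929]
tool_rot: [-89.9, -0.0, -92.2]
force: [-0.2, 0.5, 0.5]
width: 0.021
```

>>> servo_tool:
  increments: [0.2,0,1.5,0,0,0.2,0,2.5,0,0,0.2,0,3.5,0,0,0.2,0,4.5,0,0,0.2,0,5.5,0,0,0.2,0,6.5,0,0,0.2,0,7.5,0,0,0.2,0,8.5,0,0,0.2,0,9.5,0,0,0.2,0,10,0,0]

```text
time: 18.87
position: [0.5485, -0.1264, 0.1913]
tool_rot: [-90.0, 0.0, -92.3]
force: [0.4, 0.2, 0.4]
width: 0.025
```

>>> servo_tool:
  increments: [0.2,0,0.7,0,0,0.2,0,1.2,0,0,0.2,0,1.2,0,0,0.2,0,1.2,0,0,0.2,0,1.2,4,0,0.2,0,1.2,8,0,0.2,0,1.2,10,0,0.2,0,1.2,10,0,0.2,0,1.2,10,0,0.2,0,1.2,10,0]

```text
time: 19.7
position: [0.5483, -0.116, 0.2903]
tool_rot: [-90.1, 0.0, -92.3]
force: [0.5, 0.7, 1.1]
width: 0.022
```

```bash
python3 - <<'E'
from h import *
im=wshot('w6');print(im['state']['position'],im['state']['time']);cans()
C=wcloud(im);x,y,z=C[...,0],C[...,1],C[...,2]
m=(y<.0)&(y>-.25)&(x<.72)&(x>.4)&(z>.098)&(z<.23);Q=C[m];print('frame',m.sum(),Q.min(0),Q.max(0))
E
```

```text
[ 0.54832699 -0.11602686  0.29026912] 19.7
440 [221.38636364 150.99545455] [ 0.5088 -0.088   0.0937] ((507.9689025878906, -91.35374450683594), 16.773759841918945)
389 [292.36246787 152.22622108] [ 0.5954 -0.0933  0.0936] ((596.2069091796875, -97.82471466064453), 17.236562728881836)
frame 4708 [ 0.43702155 -0.16921592  0.09829388] [ 0.66481614 -0.03643259  0.15199463]
```

View pics/w6.png

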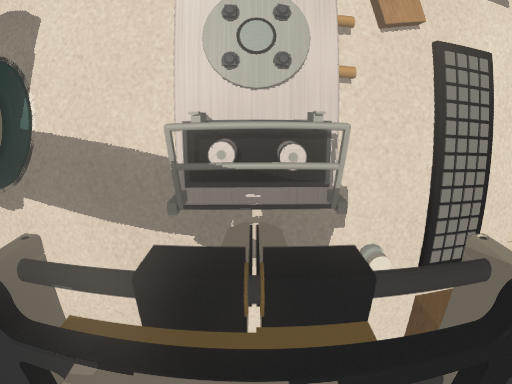

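>>> servo_tool:
  increments: [4,0.9,4,0,0,4,0.9,8.6,-2,0,4,0.9,8.6,-5,0,4,0.9,8.6,-9,0,4,0.9,8.6,-9,0,4,0.9,8.6,-9,0,4,0.9,8.6,-9,0,4,0.9,8.6,-9,0]

```text
time: 20.47
position: [0.5583, -0.0303, 0.2039]
tool_rot: [-89.8, -0.0, -92.3]
force: [0.2, -0.4, 0.7]
width: 0.427
```

```bash
python3 - <<'E'
from h import *
im=wshot('w7');print(im['state']['position'],im['state']['tool_rot'],im['state']['time'])
save(im['frame'],'w7')
S=dict(a=(.5221,.0293),b=(.5247,.0973),c=(.5927,.0947),d=(.5901,.0267))
ims=[]
for n in 'cdba':
    ims.append(ortho(im,*S[n],.074,.014,300))
save(np.vstack([np.hstack(ims[:2]),np.hstack(ims[2:])]),'w7s')
C=wcloud(im);x,y,z=C[...,0],C[...,1],C[...,2]
for n,(a,b) in S.items():
    m=(np.hypot(x-a,y-b)<.014)&(z>.0705)
    Q=C[m];r=cv2.minAreaRect((Q[:,:2]*1000).astype(np.float32));print(n,m.sum(),Q.mean(0).round(4),r)
m=(abs(z-.0625)<.004)&(np.hypot(x-.56,y-.065)<.085)
print('flange',cv2.minEnclosingCircle((C[m][:,:2]*1000).astype(np.float32)))
E
```

```text
[ 0.55826401 -0.03031122  0.20388063] [-8.98394883e+01 -8.52091401e-03 -9.23328225e+01] 20.4667
a 253 [0.5228 0.0298 0.0757] ((522.6940307617188, 29.733657836914062), (15.174854278564453, 15.863975524902344), 86.42607879638672)
b 264 [0.525  0.097  0.0755] ((524.9351196289062, 97.17233276367188), (16.522865295410156, 16.26227378845215), 86.70509338378906)
c 256 [0.5924 0.0947 0.0755] ((592.552978515625, 95.21855926513672), (16.24812126159668, 16.573007583618164), 78.77566528320312)
d 250 [0.59   0.0271 0.0756] ((590.5302734375, 27.086994171142578), (15.78664493560791, 16.435741424560547), 77.13311767578125)
flange ((557.4896240234375, 62.074703216552734), 72.18025207519531)
```

View pics/w7.png

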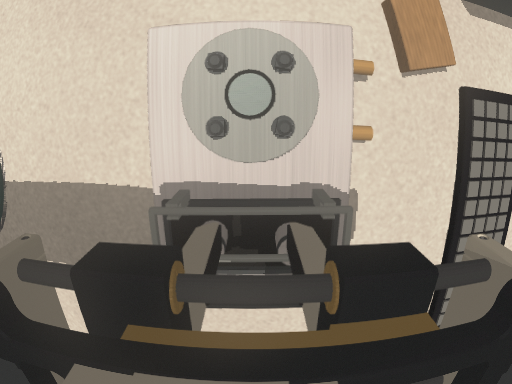

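View pics/w7s.png

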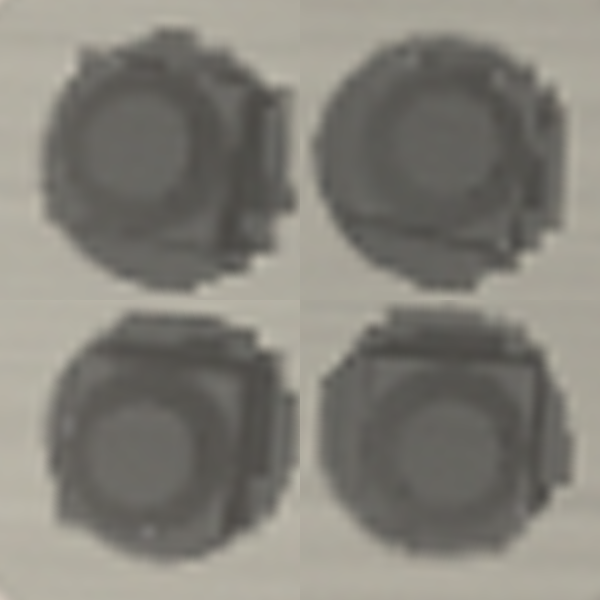

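>>> servo_tool:
  increments: [5,0,2,4,0.12,5,0,4,8,0.24,5,0,8,9.6,0.36,5,0.9,12,9.6,0.48,5,0.9,16,9.6,0.6,5,0.9,20,9.6,0.72,5,0.9,24,9.6,0.84,5,0.9,28,9.6,0.96,5,1.8,32,9.6,1.08,5,1.8,32,9.6,1.2]

```text
time: 21.35
position: [0.5757, 0.2955, 0.2978]
tool_rot: [-89.9, 0.0, -23.0]
force: [-1.2, -0.9, -0.2]
width: 0.54
```

>>> servo_tool:
  increments: [5,0,0,0,0.12,5,0,0,0,0.24,5,0,0,0,0.36,5,0,0,0,0.48,5,0,0,0,0.6,5,0,0,0,0.711,5,0,0,0,0.711,5,0,0,0,0.711]

```text
time: 22.02
position: [0.5758, 0.29, 0.2985]
tool_rot: [-90.0, -0.1, 17.0]
force: [0.1, 0.2, -0.5]
width: 0.54
```

```bash
python3 - <<'E'
from h import *
im=wshot('w8');print(im['state']['position'],im['state']['tool_rot'])
C=wcloud(im);x,y,z=C[...,0],C[...,1],C[...,2]
for (lo,hi,rad) in ((.15,.18,.04),(.025,.05,.05)):
    m=(np.hypot(x-.575,y-.289)<rad)&(z>lo)&(z<hi);P=C[m]
    if len(P):print(len(P),P.mean(0).round(4),cv2.minAreaRect((P[:,:2]*1000).astype(np.float32)))
E
```

```text
[0.57580773 0.29003905 0.29853211] [-8.99891162e+01 -8.51096290e-02  1.69701055e+01]
474 [0.5748 0.2881 0.1612] ((575.9717407226562, 288.3870544433594), (24.492094039916992, 19.928869247436523), 17.671541213989258)
454 [0.5647 0.2841 0.0366] ((566.0547485351562, 284.94097900390625), (23.221153259277344, 42.309715270996094), 16.60935401916504)
```

View pics/w8.png

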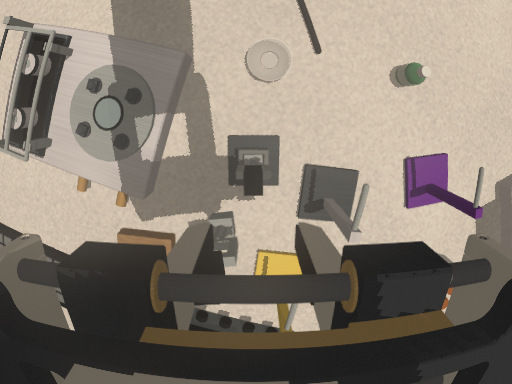

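>>> servo_tool:
  increments: [5,0,-0.1,-4,0.005,5,0,-0.1,-8,0.005,5,0,-0.1,-12,0.005,5,0,-0.1,-15,0.005,5,0,-0.1,-17,0.005,5,0,-0.1,-17.8,0.005,5,0,-0.1,-17.9,0.005,5,0,-0.1,-17.9,0.005]

```text
time: 22.73
position: [0.5759, 0.2894, 0.1195]
tool_rot: [-90.0, -0.1, 17.4]
force: [-0.4, 0.1, 0.3]
width: 0.537
```

>>> servo_tool:
  increments: [1,0,0,0,0,1,0,0,0,0,1,0,0,0,0,1,0,0,0,0,1,0,0,0,0,1,0,0,0,0,1,0,0,0,0,1,0,0,0,0]
  grip_force: 45

```text
time: 23.4
position: [0.5756, 0.2893, 0.1187]
tool_rot: [-90.0, -0.0, 17.5]
force: [-0.3, -0.2, 5.0]
width: 0.214
```

>>> servo_tool:
  increments: [1,0,0,2,0,1,0,0,5,0,1,0,0,9,0,1,0,0,13,0,1,0,0,13.3,0,1,-1,-4,13.3,-0.1,1,-2,-8,13.3,-0.2,1,-3,-12,13.3,-0.3,1,-4,-16,13.3,-0.368,1,-5.3,-20,13.3,-0.368]

```text
time: 24.23
position: [0.5218, 0.0881, 0.2506]
tool_rot: [-90.0, 0.0, -3.8]
force: [0.6, -0.6, -1.5]
width: 0.213
```

>>> servo_tool:
  increments: [1,0,-3,0,0,1,0,-5.5,0,0,1,0,-6,0,0,1,0,-6,-1,0,1,0,-6,-1,0,1,0,-6,-1,0]

```text
time: 24.73
position: [0.5223, 0.0304, 0.24]
tool_rot: [-90.0, 0.1, -3.6]
force: [-1.1, 0.5, -1.0]
width: 0.213
```

```bash
python3 - <<'E'
from h import *
im=wshot('w9');print(im['state']['position'],im['state']['tool_rot'],im['state']['force'],im['state']['width'])
t=arm.get_image('side');f=t['frame'];save(cv2.resize(f[80:280,180:380],None,fx=3,fy=3,interpolation=cv2.INTER_CUBIC),'s9')
E
```

```text
[0.52233576 0.03042847 0.2400423 ] [-89.99571715   0.09968584  -3.55805851] [-1.06726331  0.45624449 -0.97223042] 0.21286333778078095
```

View pics/w9.png

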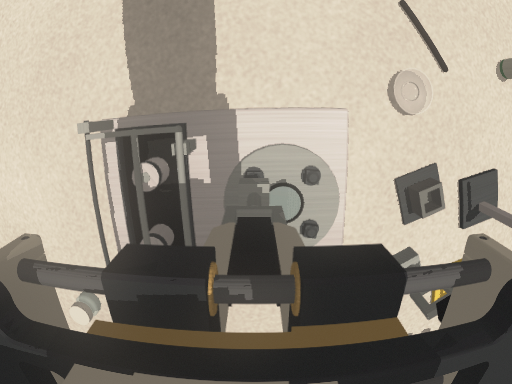

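View pics/s9.png

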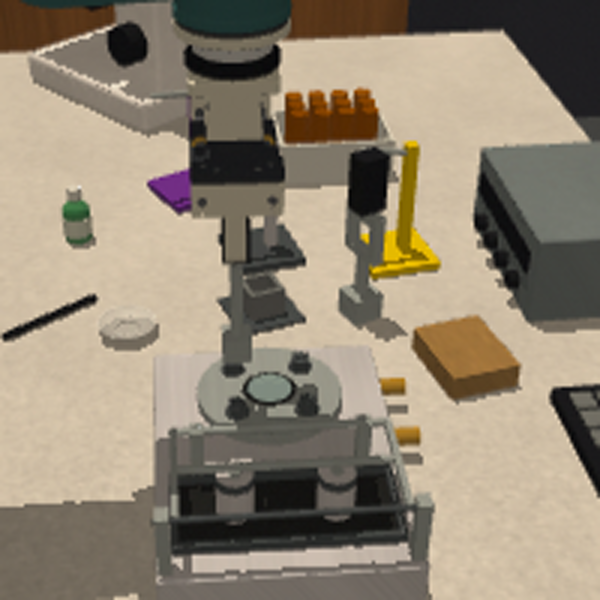

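>>> servo_tool:
  increments: [1,0,-0.1,-2,0,1,0,-0.1,-4,0,1,0,-0.1,-5,0,1,0,-0.1,-5.4,0,1,0,-0.1,-5.8,0,1,0,-0.1,-6.2,0,1,0,-0.1,-6.5,0,1,0,-0.1,-6.5,0,1,0,-0.1,-6.5,0]

```text
time: 25.58
position: [0.5227, 0.0287, 0.1766]
tool_rot: [-90.0, -0.0, -3.6]
force: [0.3, 0.3, -2.7]
width: 0.215
```

>>> servo_tool:
  increments: [1,0,0,-0.15,0,1,0,0,-0.3,0,1,0,0,-0.3,0,1,0,0,-0.3,0]

```text
time: 25.92
position: [0.5226, 0.0287, 0.1732]
tool_rot: [-90.0, -0.0, -3.6]
force: [0.8, 1.6, -1.9]
width: 0.216
```

>>> servo_tool:
  increments: [1,0,0,0,-0.11,1,0,0,0,-0.22,1,0,0,0,-0.33,1,0,0,0,-0.44,1,0,0,0,-0.55,1,0,0,0,-0.66,1,0,0,0,-0.77,1,0,0,0,-0.88,1,0,0,0,-0.93,1,0,0,0,-0.93]

```text
time: 26.75
position: [0.5227, 0.0296, 0.1733]
tool_rot: [-89.9, 0.1, -57.1]
force: [1.5, 7.7, -3.6]
width: 0.212
```

```bash
python3 - <<'E'
from h import *
s=arm.get_state();print(s['position'],s['tool_rot'],s['force'],s['torque'],s['width'])
E
```

```text
[0.52267164 0.02956262 0.17325862] [-89.92245991   0.1010701  -57.07119106] [ 1.4983573   7.74296331 -3.60087467] [ 2.11037035 -0.38575124  0.14149451] 0.21221902539035847
```

>>> servo_tool:
  increments: [1,0,0,0,0.1,1,0,0,0,0.15,1,0,0,0,0.15,1,0,0,1,0.15,1,0,0,2.5,0.15,1,0,0,3.5,0.25,1,3.5,3.3,3.5,0.37,1,7.05,6.55,3.5,0.49,1,7.05,6.55,3.5,0.61,1,7.05,6.55,3.5,0.73]

```text
time: 27.58
position: [0.5947, 0.0958, 0.2077]
tool_rot: [-90.0, 0.0, -14.8]
force: [-0.6, -0.2, -1.2]
width: 0.213
```

>>> servo_tool:
  increments: [1,0,0,0,0.07,1,0,0,0,0.07,1,0,0,0,0.07,1,0,0,0,0.07]

```text
time: 27.92
position: [0.593, 0.0938, 0.2085]
tool_rot: [-90.0, -0.0, -11.3]
force: [-0.3, 0.3, -1.5]
width: 0.214
```

```bash
cat >> h.py <<'E'
S=dict(a=(.5222,.0295),b=(.5248,.0973),c=(.5926,.0949),d=(.5901,.0269))
def screws(im,names='abcd'):
    C=wcloud(im);x,y,z=C[...,0],C[...,1],C[...,2]
    for n in names:
        a,b=S[n];m=(np.hypot(x-a,y-b)<.014)&(z>.0705)&(z<.085);Q=C[m]
        if len(Q)<30: print(n,len(Q));continue
        r=cv2.minAreaRect((Q[:,:2]*1000).astype(np.float32));g=r[2]
        q=[(-2.2-(g-k*90))/57.3 for k in (0,1,2,3)];q=[v for v in q if -.1<v<1.75]
        print(n,len(Q),np.round(r[0],1),np.round(r[1],1),round(g,1),'q?',np.round(q,2))
E
python3 - <<'E'
from h import *
im=wshot('w10');s=im['state'];print(s['position'],s['tool_rot'],s['force'],s['torque'])
screws(im)
save(np.hstack([ortho(im,*S[n],.074,.014,300) for n in 'ab']),'w10s')
E
```

```text
[0.59304417 0.09381531 0.20847799] [-9.00132777e+01 -9.24911679e-03 -1.12783824e+01] [-0.26897353  0.34603828 -1.47754314] [ 0.05618702  0.04046561 -0.00721421]
a 235 [522.4  29.9] [15.5 16.4] 49.5 q? [0.67]
b 240 [524.5  97.6] [15.3 15.9] 83.7 q? [0.07 1.64]
c 31 [585.   96.5] [15.6  1.2] 78.5 q? [0.16 1.73]
d 231 [590.1  27.6] [15.7 16.6] 76.3 q? [0.2]
```

View pics/w10.png

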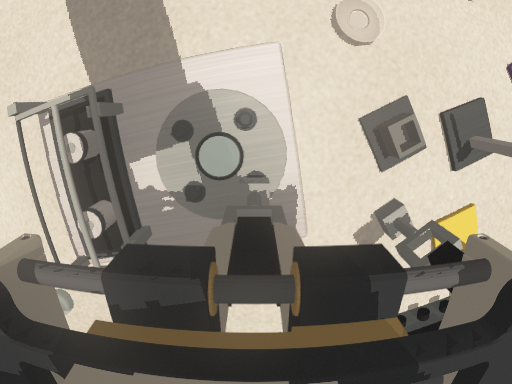

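View pics/w10s.png

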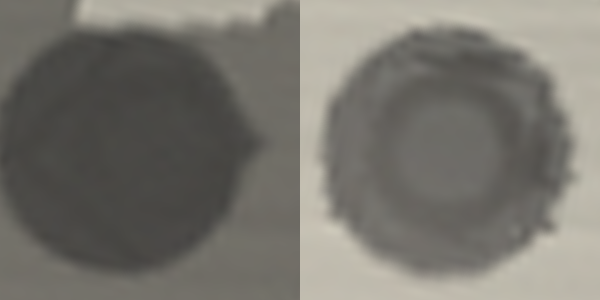

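>>> servo_tool:
  increments: [1,0,0.1,-1,0,1,0,0.1,-2,0,1,0,0.1,-2.5,0,1,0,0.1,-2.9,0,1,0,0.1,-3.2,0,1,0,0.1,-3.5,0,1,0,0.1,-3.5,0,1,0,0.1,-3.5,0]

```text
time: 28.63
position: [0.5932, 0.0951, 0.1734]
tool_rot: [-90.0, -0.0, -11.1]
force: [-0.4, -0.1, -1.1]
width: 0.212
```

>>> servo_tool:
  increments: [1,0,0,0,-0.11,1,0,0,0,-0.22,1,0,0,0,-0.33,1,0,0,0,-0.44,1,0,0,0,-0.55,1,0,0,0,-0.66,1,0,0,0,-0.77,1,0,0,0,-0.83,1,0,0,0,-0.83,1,0,0,0,-0.83]

```text
time: 29.47
position: [0.5931, 0.0956, 0.1736]
tool_rot: [-90.0, 0.0, -58.5]
force: [-0.4, 4.2, -1.3]
width: 0.214
```

```bash
python3 - <<'E'
from h import *
s=arm.get_state();print(s['position'],s['tool_rot'],s['force'],s['torque'],s['width'])
E
```

```text
[0.59313249 0.09556959 0.17361711] [-8.99584687e+01  3.92204758e-02 -5.84579881e+01] [-0.40613751  4.24329488 -1.29823094] [1.25870865 0.3334     0.0992217 ] 0.21356484402003376
```

>>> servo_tool:
  increments: [1,0,0,0,0.1,1,0,0,0,0.15,1,0,0,0,0.15,1,0,0,1,0.15,1,0,0,2.5,0.15,1,0,0,3.5,0.25,1,-2.2,0.1,3.5,0.37,1,-5,0.26,3.5,0.49,1,-6.8,0.26,3.5,0.61,1,-6.8,0.26,3.5,0.73]

```text
time: 30.3
position: [0.5232, 0.0976, 0.2107]
tool_rot: [-90.0, -0.1, -16.5]
force: [-0.5, -0.6, -2.1]
width: 0.212
```

>>> servo_tool:
  increments: [1,0,0,0,0.12,1,0,0,0,0.23,1,0,0,0,0.23,1,0,0,0,0.23,1,0,0,0,0.23]

```text
time: 30.72
position: [0.5253, 0.0976, 0.2091]
tool_rot: [-90.0, -0.0, -3.8]
force: [-0.6, -0.3, -1.5]
width: 0.215
```

```bash
python3 - <<'E'
from h import *
im=wshot('w11');s=im['state'];print(s['position'],s['tool_rot'],s['force'],s['torque'])
screws(im)
E
```

```text
[0.52527989 0.09759535 0.20907339] [-9.00042180e+01 -3.73937428e-02 -3.84638447e+00] [-0.60074588 -0.32407575 -1.49009961] [0.00211253 0.01301498 0.04575352]
a 225 [522.2  29.6] [16.2 16.7] 50.5 q? [0.65]
b 28
c 0
d 129 [587.1  27.8] [15.7 11.1] 79.5 q? [0.14 1.72]
```

View pics/w11.png

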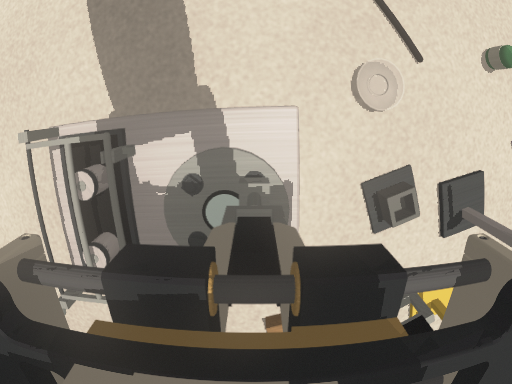

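>>> servo_tool:
  increments: [1,4,0,3,0,1,8,0,3,0,1,12,0,3,0,1,14,0,3,0,1,14,0,3,0,1,14,0,3,0]

```text
time: 31.27
position: [0.6658, 0.0976, 0.2372]
tool_rot: [-90.0, 0.1, -3.7]
force: [-0.5, 0.6, -1.1]
width: 0.215
```

```bash
python3 - <<'E'
from h import *
im=wshot('w12');s=im['state'];print(s['position'],s['tool_rot'],s['force'],s['torque'])
screws(im)
save(np.vstack([np.hstack([ortho(im,*S[n],.074,.014,300) for n in 'cd']),np.hstack([ortho(im,*S[n],.074,.014,300) for n in 'ba'])]),'w12s')
E
```

```text
[0.66577888 0.09757059 0.23716099] [-90.02095994   0.11071023  -3.7359317 ] [-0.45920241  0.56242506 -1.12842551] [-0.03589752  0.00948599  0.02595689]
a 202 [522.7  29.9] [16.4 16.6] 50.4 q? [0.65]
b 200 [525.2  97.2] [15.7 16.9] 79.0 q? [0.15 1.72]
c 201 [592.9  95.2] [15.7 16.2] 48.0 q? [0.7]
d 198 [590.3  27.5] [16.7 16. ] 78.7 q? [0.16 1.73]
```

View pics/w12s.png

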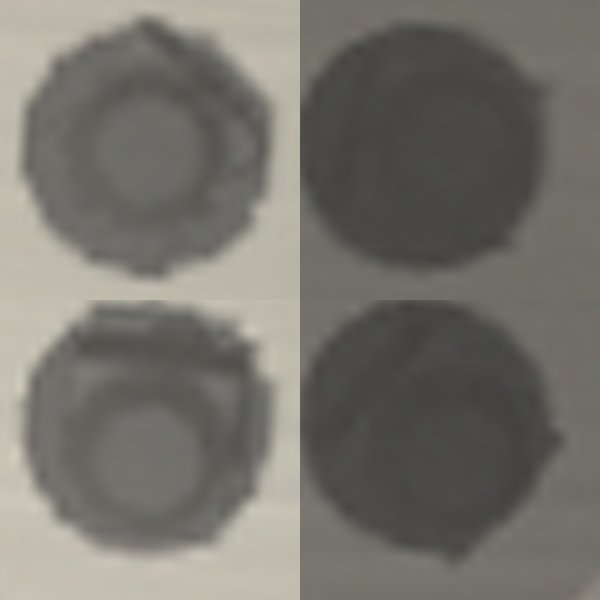

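>>> servo_tool:
  increments: [1,-4,0,0,-0.03,1,-8,0,0,-0.03,1,-12,0,0,-0.03,1,-14.05,0,-1,-0.03,1,-14.05,0,-2.9,-0.03,1,-14.05,0,-2.9,-0.03,1,-14.05,0,-3.5,-0.03,1,-14.05,0,-4.5,-0.03,1,-14.05,0,-5,-0.03,1,-14.05,0,-5,-0.03]

```text
time: 32.15
position: [0.5245, 0.0976, 0.1868]
tool_rot: [-90.0, 0.1, -5.3]
force: [0.2, 0.3, -2.1]
width: 0.21
```

>>> servo_tool:
  increments: [1,0,0,-0.3,0,1,0,0,-0.6,0,1,0,0,-0.9,0,1,0,0,-1.3,0,1,0,0,-1.3,0,1,0,0,-1.3,0]

```text
time: 32.65
position: [0.5245, 0.0977, 0.175]
tool_rot: [-90.0, 0.0, -5.3]
force: [-0.9, -0.1, -1.5]
width: 0.212
```

>>> servo_tool:
  increments: [1,0,0,-0.1,-0.11,1,0,0,-0.1,-0.22,1,0,0,-0.1,-0.33,1,0,0,-0.1,-0.44,1,0,0,-0.1,-0.55,1,0,0,-0.1,-0.66,1,0,0,-0.1,-0.77,1,0,0,-0.1,-0.88,1,0,0,-0.1,-0.94,1,0,0,-0.1,-0.94]

```text
time: 33.48
position: [0.5248, 0.0982, 0.1745]
tool_rot: [-89.9, 0.0, -59.3]
force: [1.6, 3.7, -2.9]
width: 0.214
```

```bash
python3 - <<'E'
from h import *
s=arm.get_state();print(s['position'],s['tool_rot'],s['force'],s['torque'],s['width'])
E
```

```text
[0.52481598 0.09816198 0.17448139] [-8.99339664e+01  3.27612609e-02 -5.93342178e+01] [ 1.59651058  3.66573642 -2.93886787] [ 1.12419547 -0.49113213  0.04577888] 0.21437261733930635
```

>>> servo_tool:
  increments: [1,0,0,0,0.1,1,0,0,0,0.15,1,0,0,0,0.15,1,0,0,1,0.15,1,0,0,2.5,0.15,1,0,0,3.5,0.25,1,2.2,-2.4,3.5,0.37,1,5,-5.5,3.5,0.49,1,6.55,-7.1,3.5,0.61,1,6.55,-7.1,3.5,0.73]

```text
time: 34.32
position: [0.5923, 0.0237, 0.2105]
tool_rot: [-90.0, -0.1, -17.2]
force: [0.5, 0.7, -1.7]
width: 0.215
```

>>> servo_tool:
  increments: [1,0,0,0,0.095,1,0,0,0,0.095,1,0,0,0,0.095,1,0,0,-1.5,0.095,1,0,0,-1.5,0.095,1,0,0,-1.5,0.095]

```text
time: 34.82
position: [0.5895, 0.0269, 0.1931]
tool_rot: [-90.0, 0.1, -12.0]
force: [-0.0, 0.4, -1.0]
width: 0.208
```

>>> servo_tool:
  increments: [1,0,0,-0.6,0,1,0,0,-1.1,0,1,0,0,-1.5,0,1,0,0,-1.8,0,1,0,0,-2,0,1,0,0,-2,0,1,0,0,-2,0]

```text
time: 35.4
position: [0.5901, 0.0267, 0.1743]
tool_rot: [-90.0, -0.0, -11.9]
force: [0.2, -0.0, -1.8]
width: 0.215
```

>>> servo_tool:
  increments: [1,0,0,0,-0.11,1,0,0,0,-0.22,1,0,0,0,-0.33,1,0,0,0,-0.44,1,0,0,0,-0.55,1,0,0,0,-0.66,1,0,0,0,-0.77,1,0,0,0,-0.82,1,0,0,0,-0.82]

```text
time: 36.15
position: [0.5904, 0.0276, 0.1746]
tool_rot: [-89.9, 0.1, -59.1]
force: [2.0, 6.0, -2.8]
width: 0.215
```

```bash
python3 - <<'E'
from h import *
s=arm.get_state();print(s['position'],s['tool_rot'],s['force'],s['torque'],s['width'])
E
```

```text
[0.59042971 0.02757383 0.1746196 ] [-8.98965283e+01  6.14290179e-02 -5.90801716e+01] [ 1.98342163  6.02872763 -2.78502353] [ 1.58056015 -0.43351264  0.11846661] 0.21458994739304785
```

>>> servo_tool:
  increments: [1,0,0,0,0.1,1,0,0,0,0.15,1,0,0,0,0.15,1,0,0,2,0.15,1,0,0,5,0.2,1,2,-2,7,0.21,1,6,-5,7,0.21,1,6,-5,7,0.21,1,6,-5,7,0.21,1,6,-5,7,0.21]

```text
time: 36.98
position: [0.65, -0.0235, 0.2436]
tool_rot: [-90.0, 0.1, -47.0]
force: [-0.4, 0.8, -1.8]
width: 0.21
```

```bash
python3 - <<'E'
from h import *
im=wshot('w13');s=im['state'];print(s['position'],s['tool_rot'],s['force'],s['torque'],s['time'])
screws(im)
save(np.vstack([np.hstack([ortho(im,*S[n],.074,.014,300) for n in 'cd']),np.hstack([ortho(im,*S[n],.074,.014,300) for n in 'ba'])]),'w13s')
E
```

```text
[ 0.6499885  -0.02353333  0.2436297 ] [-9.00473796e+01  5.40879516e-02 -4.69851105e+01] [-0.35241744  0.83458278 -1.84467949] [-0.04116423  0.0409642   0.00928706] 36.9833
a 199 [522.8  29.5] [16.5 16.2] 48.4 q? [0.69]
b 192 [524.7  97.4] [14.6 17. ] 43.2 q? [0.78]
c 203 [592.7  94.8] [16.5 16.4] 46.1 q? [0.73]
d 196 [590.5  27.1] [15.3 16.1] 47.7 q? [0.7]
```

View pics/w13.png

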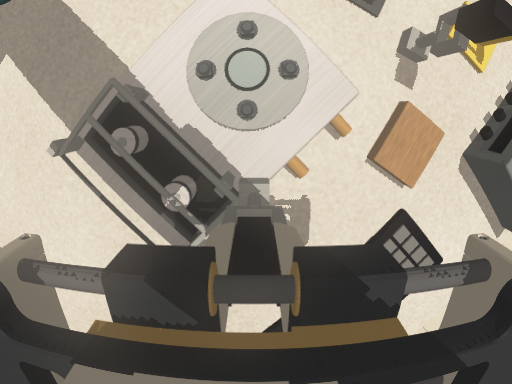

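View pics/w13s.png

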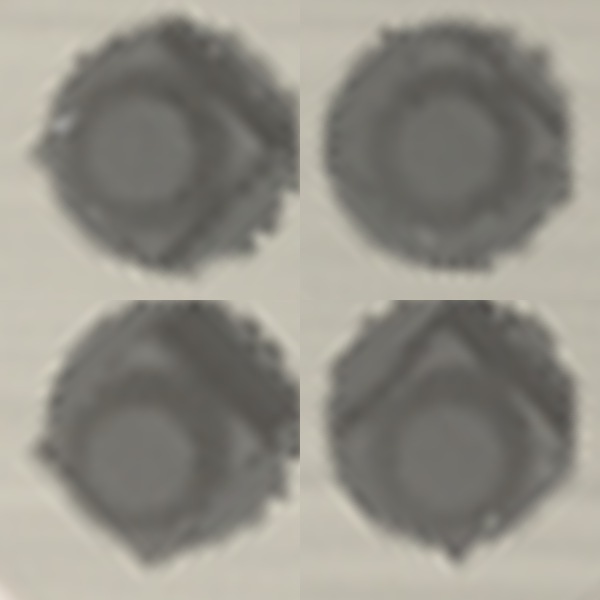

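>>> servo_tool:
  increments: [1,-3,1.3,0,0.08,1,-6,2.6,0,0.08,1,-9,4,0,0.08,1,-12.75,5.3,0,0.08,1,-12.75,5.3,0,0.08,1,-12.75,5.3,-2,0.08,1,-12.75,5.3,-4,0.08,1,-12.75,5.3,-5,0.08,1,-12.75,5.3,-5,0.08]

```text
time: 37.78
position: [0.5212, 0.0301, 0.1922]
tool_rot: [-90.1, 0.1, -42.3]
force: [-0.3, 0.6, -2.0]
width: 0.214
```

>>> servo_tool:
  increments: [1,0,0,-0.6,0,1,0,0,-1.1,0,1,0,0,-1.5,0,1,0,0,-1.8,0,1,0,0,-2,0,1,0,0,-2,0,1,0,0,-2,0]

```text
time: 38.37
position: [0.5227, 0.0297, 0.1744]
tool_rot: [-90.0, -0.0, -42.3]
force: [0.3, 0.2, -2.7]
width: 0.211
```

Engaged. Turn from −42.3° to about −107° (−1.13 rad).

>>> servo_tool:
  increments: [1,0,0,0,-0.12,1,0,0,0,-0.24,1,0,0,0,-0.36,1,0,0,0,-0.48,1,0,0,0,-0.6,1,0,0,0,-0.72,1,0,0,0,-0.84,1,0,0,0,-0.96,1,0,0,0,-1.05,1,0,0,0,-1.05]

```text
time: 39.2
position: [0.5229, 0.0302, 0.1746]
tool_rot: [-90.0, 0.1, -102.7]
force: [0.8, 4.8, -2.7]
width: 0.213
```

>>> servo_tool:
  increments: [1,0,0,0,-0.04,1,0,0,0,-0.08,1,0,0,0,-0.08,1,0,0,0,-0.08]

```text
time: 39.53
position: [0.5228, 0.0301, 0.1746]
tool_rot: [-90.0, 0.1, -106.8]
force: [2.0, 4.3, -2.7]
width: 0.216
```

```bash
python3 - <<'E'
from h import *
s=arm.get_state();print(s['position'],s['tool_rot'],s['force'],s['torque'],s['width'])
E
```

```text
[0.52284533 0.03011712 0.17458658] [-8.99745270e+01  6.72744588e-02 -1.06785627e+02] [ 2.01927957  4.34499723 -2.68592788] [ 1.43687205 -0.51890144  0.13167184] 0.2159927181224055
```

>>> servo_tool:
  increments: [1,0,0,0,-0.04,1,0,0,0,-0.07,1,0,0,0,-0.07,1,0,0,0,-0.07]

```text
time: 39.87
position: [0.5229, 0.0301, 0.1746]
tool_rot: [-90.0, 0.1, -110.8]
force: [2.5, 4.9, -2.2]
width: 0.214
```

```bash
python3 - <<'E'
from h import *
s=arm.get_state();print(s['position'],s['tool_rot'],s['force'],s['torque'],s['width'])
E
```

```text
[0.52286934 0.03008909 0.17456826] [-8.99756671e+01  6.67621928e-02 -1.10789812e+02] [ 2.4864682   4.90382011 -2.16185803] [ 1.33852977 -0.56054885  0.13757353] 0.21366415146797002
```

>>> servo_tool:
  increments: [1,0,0,0,-0.03,1,0,0,0,-0.05,1,0,0,0,-0.05,1,0,0,0,-0.05]

```text
time: 40.2
position: [0.5229, 0.0301, 0.1746]
tool_rot: [-90.0, 0.1, -113.6]
force: [2.3, 5.1, -3.4]
width: 0.214
```

```bash
python3 - <<'E'
from h import *
s=arm.get_state();print(s['position'],s['tool_rot'],s['force'],s['torque'],s['width'])
E
```

```text
[0.52289927 0.03010718 0.17458324] [-8.99746417e+01  6.93606030e-02 -1.13640534e+02] [ 2.34287291  5.13600019 -3.42899607] [ 1.32662488 -0.5785603   0.31467986] 0.2140495946075791
```

>>> servo_tool:
  increments: [1,0,0,0,0.1,1,0,0,0,0.2,1,0,0,0,0.22,1,0,0,1,0.22,1,0,0,2.5,0.22,1,0,0,3.5,0.34,1,3.5,3.3,3.5,0.46,1,7,6.5,3.5,0.58,1,7,6.5,3.5,0.7,1,7,6.5,3.5,0.82]

```text
time: 41.03
position: [0.5941, 0.0963, 0.2092]
tool_rot: [-90.1, -0.0, -66.6]
force: [-0.3, -0.1, -1.9]
width: 0.212
```

>>> servo_tool:
  increments: [1,0,0,0,0.12,1,0,0,0,0.24,1,0,0,0,0.36,1,0,0,0,0.412,1,0,0,0,0.412,1,0,0,-1.5,0.412,1,0,0,-1.5,0.412,1,0,0,-1.5,0.412]

```text
time: 41.7
position: [0.5921, 0.0945, 0.193]
tool_rot: [-90.1, 0.1, -43.4]
force: [0.6, 0.0, -1.1]
width: 0.214
```

>>> servo_tool:
  increments: [1,0,0,-0.6,0,1,0,0,-1.1,0,1,0,0,-1.5,0,1,0,0,-1.8,0,1,0,0,-2,0,1,0,0,-2,0,1,0,0,-2,0]

```text
time: 42.28
position: [0.5926, 0.0947, 0.1743]
tool_rot: [-90.0, 0.0, -43.3]
force: [0.4, 0.6, -1.9]
width: 0.209
```

>>> servo_tool:
  increments: [1,0,0,0,-0.12,1,0,0,0,-0.24,1,0,0,0,-0.36,1,0,0,0,-0.48,1,0,0,0,-0.6,1,0,0,0,-0.72,1,0,0,0,-0.84,1,0,0,0,-0.96,1,0,0,0,-1.08,1,0,0,0,-1.12]

```text
time: 43.12
position: [0.5931, 0.0956, 0.1747]
tool_rot: [-90.0, 0.1, -107.9]
force: [2.7, 4.8, -2.9]
width: 0.216
```

>>> servo_tool:
  increments: [1,0,0,0,-0.04,1,0,0,0,-0.08,1,0,0,0,-0.1,1,0,0,0,-0.1]

```text
time: 43.45
position: [0.5931, 0.0956, 0.1747]
tool_rot: [-90.0, 0.1, -113.3]
force: [2.6, 4.7, -2.8]
width: 0.216
```

```bash
python3 - <<'E'
from h import *
s=arm.get_state();print(s['position'],s['tool_rot'],s['force'],s['torque'],s['width'])
E
```

```text
[0.59306969 0.09556118 0.17472694] [ -89.95903041    0.12930358 -113.25496356] [ 2.60640071  4.68755567 -2.84506753] [ 1.46419279 -0.64175612  0.2323834 ] 0.21608131607865363
```

>>> servo_tool:
  increments: [1,0,0,0,0.1,1,0,0,0,0.2,1,0,0,0,0.22,1,0,0,1.5,0.22,1,0,0,4,0.22,1,0,0,7,0.34,1,2,-4,7,0.46,1,4,-8,7,0.58,1,5.7,-11.9,7,0.7,1,5.7,-11.9,7,0.82]

```text
time: 44.28
position: [0.6509, -0.0293, 0.2447]
tool_rot: [-90.0, -0.1, -66.3]
force: [-0.2, 0.4, -2.5]
width: 0.212
```

>>> servo_tool:
  increments: [1,0,0,0,0.12,1,0,0,0,0.24,1,0,0,0,0.34,1,0,0,0,0.34,1,0,0,0,0.34]

```text
time: 44.7
position: [0.6495, -0.0244, 0.2449]
tool_rot: [-90.0, -0.0, -47.1]
force: [-0.7, -0.4, -1.0]
width: 0.211
```

```bash
python3 - <<'E'
from h import *
im=wshot('w14');s=im['state'];print(s['position'],s['tool_rot'],s['force'],s['torque'],s['time'])
screws(im)
save(np.vstack([np.hstack([ortho(im,*S[n],.074,.014,300) for n in 'cd']),np.hstack([ortho(im,*S[n],.074,.014,300) for n in 'ba'])]),'w14s')
E
```

```text
[ 0.64954435 -0.024442    0.24492415] [-9.00075512e+01 -1.39977141e-02 -4.70557735e+01] [-0.69600816 -0.38602773 -0.96399875] [-0.02723736  0.07041007  0.01570211] 44.7
a 191 [522.4  29.5] [15.2 16.5] 85.9 q? [0.03 1.6 ]
b 194 [524.5  97.6] [15.5 16.5] 48.5 q? [0.69]
c 206 [592.8  94.7] [16.4 16.8] 87.3 q? [0.01 1.58]
d 194 [590.4  27.1] [15.3 16. ] 47.3 q? [0.71]
```

View pics/w14s.png

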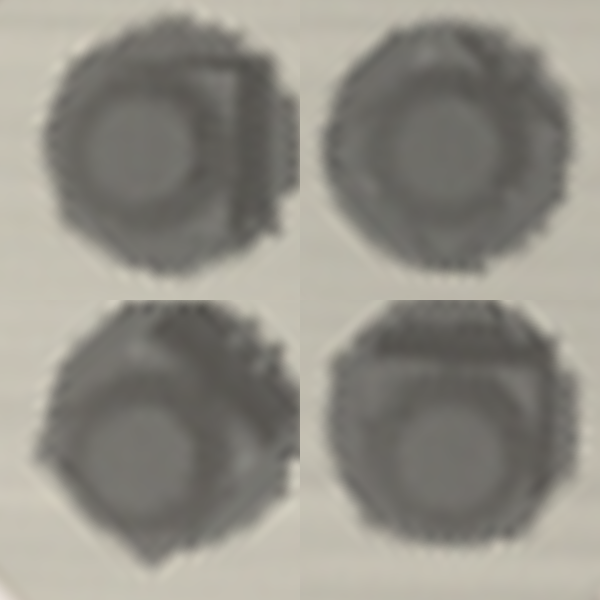

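>>> servo_tool:
  increments: [1,-3,3,0,0.06,1,-6,6,0,0.06,1,-9,9,0,0.06,1,-12.5,12.2,0,0.06,1,-12.5,12.2,0,0.06,1,-12.5,12.2,-2,0.06,1,-12.5,12.2,-4,0.06,1,-12.5,12.2,-5,0.06,1,-12.5,12.2,-5,0.06]

```text
time: 45.5
position: [0.5238, 0.0976, 0.1922]
tool_rot: [-90.1, 0.1, -43.4]
force: [0.2, -0.7, -2.3]
width: 0.212
```

>>> servo_tool:
  increments: [1,0,0,-0.6,0,1,0,0,-1.1,0,1,0,0,-1.5,0,1,0,0,-1.8,0,1,0,0,-2.1,0,1,0,0,-2.1,0,1,0,0,-2.1,0]

```text
time: 46.08
position: [0.5246, 0.0977, 0.1733]
tool_rot: [-90.0, 0.0, -43.3]
force: [0.5, -0.2, -2.1]
width: 0.215
```

>>> servo_tool:
  increments: [1,0,0,0,-0.12,1,0,0,0,-0.24,1,0,0,0,-0.36,1,0,0,0,-0.48,1,0,0,0,-0.6,1,0,0,0,-0.72,1,0,0,0,-0.84,1,0,0,0,-0.96,1,0,0,0,-1.08,1,0,0,0,-1.12]

```text
time: 46.92
position: [0.5251, 0.0982, 0.1737]
tool_rot: [-89.9, 0.1, -107.9]
force: [3.3, 2.4, -2.8]
width: 0.21
```

>>> servo_tool:
  increments: [1,0,0,0,-0.04,1,0,0,0,-0.08,1,0,0,0,-0.1,1,0,0,0,-0.1]

```text
time: 47.25
position: [0.5251, 0.0981, 0.1737]
tool_rot: [-89.9, 0.1, -113.2]
force: [3.1, 4.0, -1.6]
width: 0.213
```

```bash
python3 - <<'E'
from h import *
s=arm.get_state();print(s['position'],s['tool_rot'],s['force'],s['torque'],s['width'])
E
```

```text
[0.52506878 0.09810463 0.17372358] [-8.99441739e+01  8.32913736e-02 -1.13235021e+02] [ 3.06799269  4.01705025 -1.63775455] [ 1.15121635 -1.04754451  0.30557898] 0.21333278212730702
```

Torque 0.31: b is at its stop. Now d.

>>> servo_tool:
  increments: [1,0,0,0,0.1,1,0,0,0,0.2,1,0,0,0,0.22,1,0,0,1,0.22,1,0,0,2.5,0.22,1,0,0,3.5,0.34,1,3.3,-3.5,3.5,0.46,1,6.55,-7.1,3.5,0.58,1,6.55,-7.1,3.5,0.7,1,6.55,-7.1,3.5,0.82]

```text
time: 48.08
position: [0.5917, 0.0241, 0.2094]
tool_rot: [-90.0, -0.0, -66.2]
force: [-0.4, -0.2, -2.3]
width: 0.212
```

>>> servo_tool:
  increments: [1,0,0,0,0.12,1,0,0,0,0.24,1,0,0,0,0.36,1,0,0,0,0.41,1,0,0,0,0.41,1,0,0,-1.5,0.41,1,0,0,-1.5,0.41,1,0,0,-1.5,0.41]

```text
time: 48.75
position: [0.5896, 0.0266, 0.1922]
tool_rot: [-90.1, 0.1, -42.9]
force: [-0.3, 0.8, -1.6]
width: 0.215
```

>>> servo_tool:
  increments: [1,0,0,-0.6,0,1,0,0,-1.1,0,1,0,0,-1.5,0,1,0,0,-1.8,0,1,0,0,-2,0,1,0,0,-2,0,1,0,0,-2,0]

```text
time: 49.33
position: [0.5901, 0.0267, 0.1733]
tool_rot: [-90.0, 0.0, -42.7]
force: [0.1, -0.3, -1.7]
width: 0.212
```

>>> servo_tool:
  increments: [1,0,0,0,-0.12,1,0,0,0,-0.24,1,0,0,0,-0.36,1,0,0,0,-0.48,1,0,0,0,-0.6,1,0,0,0,-0.72,1,0,0,0,-0.84,1,0,0,0,-0.96,1,0,0,0,-1.08,1,0,0,0,-1.13]

```text
time: 50.17
position: [0.5906, 0.0276, 0.1737]
tool_rot: [-89.9, 0.1, -107.9]
force: [3.3, 7.0, -2.0]
width: 0.21
```

>>> servo_tool:
  increments: [1,0,0,0,-0.04,1,0,0,0,-0.08,1,0,0,0,-0.1,1,0,0,0,-0.1]

```text
time: 50.5
position: [0.5907, 0.0275, 0.1738]
tool_rot: [-89.9, 0.1, -113.3]
force: [3.2, 6.2, -2.0]
width: 0.213
```

```bash
python3 - <<'E'
from h import *
s=arm.get_state();print(s['position'],s['tool_rot'],s['force'],s['torque'],s['width'])
E
```

```text
[0.59065873 0.02752901 0.1737508 ] [ -89.94840364    0.12995639 -113.25556025] [ 3.17299231  6.22704949 -1.99683759] [ 1.49201395 -0.90677672  0.29831457] 0.2128098504298391
```

Torque confirms d's stop. Lift and check all four.

>>> servo_tool:
  increments: [1,0,0,0,0.1,1,0,0,0,0.2,1,0,0,0,0.22,1,0,0,1.5,0.22,1,0,0,4,0.22,1,0,0,7,0.34,1,3,-2,7,0.46,1,5.9,-4.5,7,0.58,1,5.9,-5,7,0.7,1,5.9,-5,7,0.82]

```text
time: 51.33
position: [0.6498, -0.0252, 0.2431]
tool_rot: [-90.1, 0.0, -66.2]
force: [-0.1, 0.3, -1.7]
width: 0.209
```

>>> servo_tool:
  increments: [1,0,0,0,0.12,1,0,0,0,0.24,1,0,0,0,0.34,1,0,0,0,0.34,1,0,0,0,0.34]

```text
time: 51.75
position: [0.649, -0.0235, 0.2438]
tool_rot: [-90.0, -0.0, -47.1]
force: [0.7, -0.7, -2.4]
width: 0.215
```

```bash
python3 - <<'E'
from h import *
im=wshot('w15');s=im['state'];print(s['position'],s['tool_rot'],s['force'],s['torque'],s['time'])
screws(im)
save(np.vstack([np.hstack([ortho(im,*S[n],.074,.014,300) for n in 'cd']),np.hstack([ortho(im,*S[n],.074,.014,300) for n in 'ba'])]),'w15s')
C=wcloud(im);x,y,z=C[...,0],C[...,1],C[...,2]
m=(y<.0)&(y>-.2)&(x<.72)&(x>.4)&(z>.1)&(z<.15);print('rod/frame top z',np.percentile(z[m],[5,50,99]))
E
```

```text
[ 0.64902364 -0.02345035  0.24380231] [-9.00114254e+01 -1.03511984e-02 -4.70556769e+01] [ 0.68465102 -0.72126958 -2.41076601] [-0.05810276 -0.00063352 -0.0400612 ] 51.75
a 193 [522.7  29.3] [16.  15.9] 86.0 q? [0.03 1.6 ]
b 195 [524.8  97.1] [16.4 16.5] 83.8 q? [0.07 1.64]
c 201 [592.6  94.6] [16.2 15.9] 88.1 q? [-0.01  1.56]
d 189 [590.2  27. ] [15.9 15.2] 87.4 q? [0.01 1.58]
rod/frame top z [0.10403217 0.10778352 0.14266958]
```

View pics/w15.png

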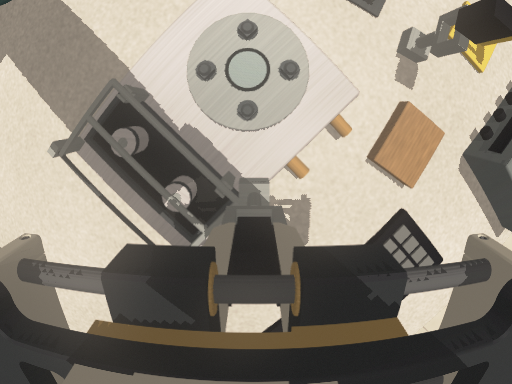

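View pics/w15s.png

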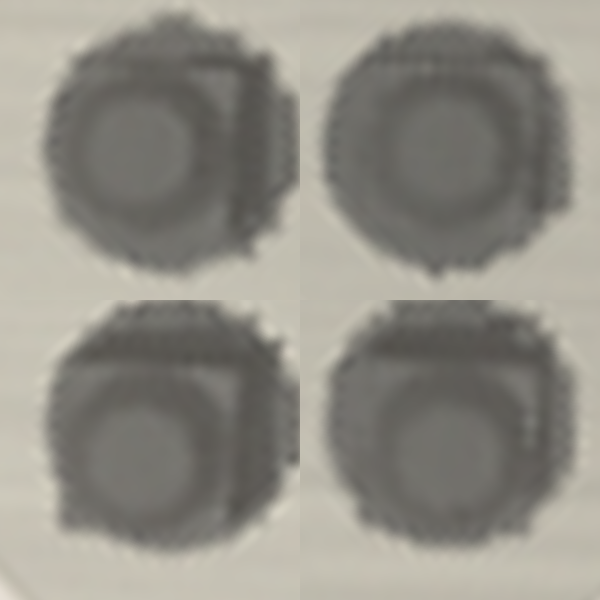

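>>> servo_tool:
  increments: [1,-3,3,1,0.11,1,-6,6,1,0.22,1,-8,9,1,0.33,1,-10,13,1,0.44,1,-12,16,1,0.55,1,-13.9,20,1,0.66,1,-13.9,24,1,0.77,1,-13.9,28,1,0.88,1,-13.9,32,1,1.013,1,-13.9,36,1,1.013]

```text
time: 52.63
position: [0.5095, 0.3387, 0.2539]
tool_rot: [-90.0, -0.0, 11.5]
force: [0.8, 0.0, -1.2]
width: 0.218
```

>>> servo_tool:
  increments: [1,0,3,0,0,1,0,6.9,0,0,1,0,6.9,0,0,1,0,6.9,-2,0,1,0,6.9,-4,0,1,0,6.9,-4,0,1,0,6.9,-4,0]

```text
time: 53.22
position: [0.5098, 0.4054, 0.2129]
tool_rot: [-90.0, 0.1, 11.1]
force: [-0.6, 0.3, -1.4]
width: 0.216
```

```bash
python3 - <<'E'
from h import *
s=arm.get_state();print(s['position'],s['tool_rot'],s['force'],s['time'])
im=wshot('w16')
t=arm.get_image('side');f=t['frame'];save(cv2.resize(f[80:230,190:340],None,fx=4,fy=4,interpolation=cv2.INTER_CUBIC),'s16')
E
```

```text
[0.50979287 0.40541529 0.21285903] [-90.04985455   0.09496658  11.14933557] [-0.635174    0.33264081 -1.39044577] 53.2167
```

View pics/w16.png

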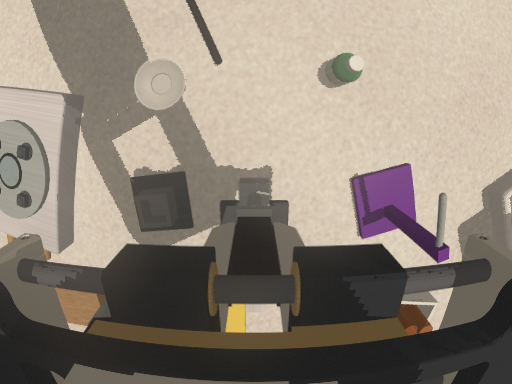

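View pics/s16.png

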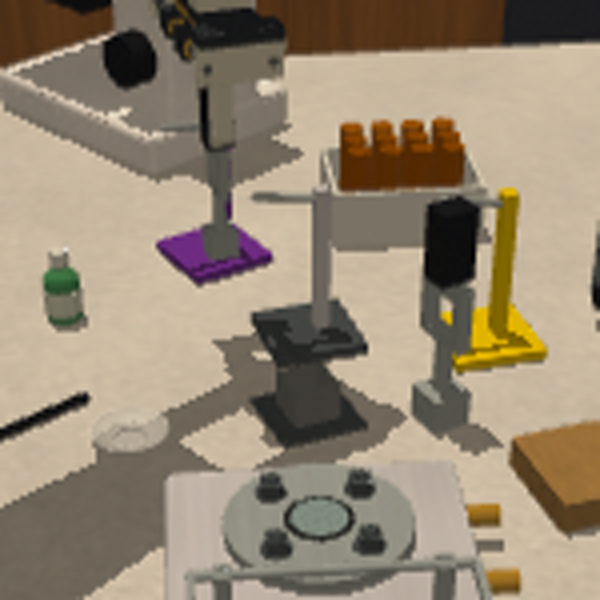

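>>> servo_tool:
  increments: [1,0,0,-1.5,0,1,0,0,-3.1,0,1,0,0,-3.1,0,1,0,0,-3.1,0,1,0,0,-3.1,0]

```text
time: 53.73
position: [0.5103, 0.4057, 0.1831]
tool_rot: [-90.0, -0.0, 11.3]
force: [-0.5, -0.3, -1.4]
width: 0.214
```

>>> servo_tool:
  increments: [1,0.8,0.16,0,0,1,1.6,0.31,0,0,1,2.4,0.47,0,0,1,3.2,0.62,0,0,1,4,0.78,-0.1,0,1,4.8,0.93,-0.2,0,1,5.6,1.09,-0.3,0,1,5.6,1.09,-0.3,0,1,5.6,1.09,-0.3,0]

```text
time: 54.48
position: [0.5664, 0.4166, 0.1788]
tool_rot: [-90.0, 0.0, 11.3]
force: [-0.2, -0.0, -1.1]
width: 0.21
```

```bash
python3 - <<'E'
from h import *
s=arm.get_state();print(s['position'],s['tool_rot'],s['force'],s['time'])
im=wshot('w17')
t=arm.get_image('side');f=t['frame'];save(cv2.resize(f[80:200,210:330],None,fx=5,fy=5,interpolation=cv2.INTER_CUBIC),'s17')
E
```

```text
[0.56640402 0.41655129 0.17876248] [-9.00162970e+01  4.28661902e-02  1.12809415e+01] [-0.17637645 -0.02857205 -1.12655566] 54.4833
```

View pics/s17.png

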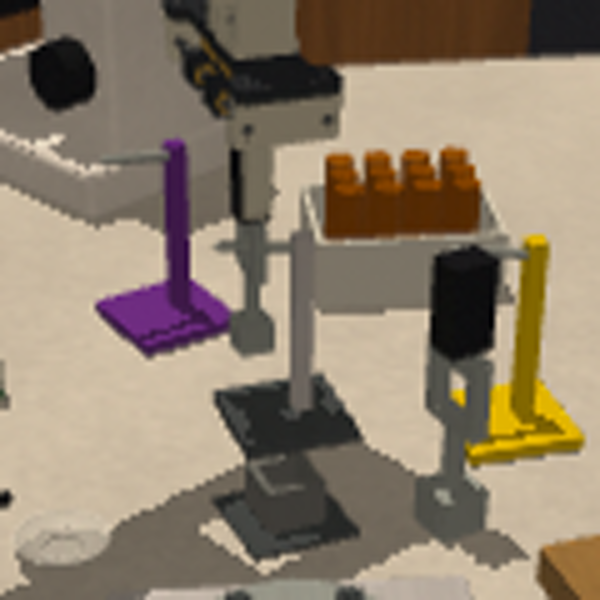

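View pics/w17.png

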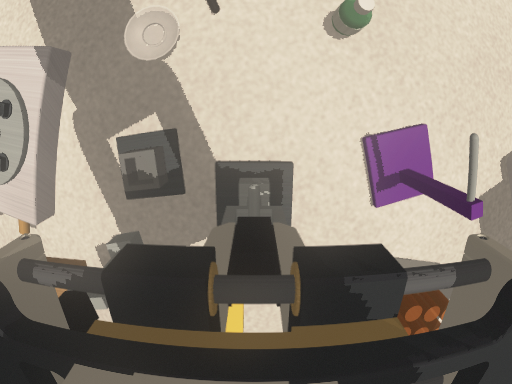

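>>> servo_tool:
  increments: [1,0,0,-0.3,0,1,0,0,-0.6,0,1,0,0,-0.8,0,1,0,0,-0.95,0,1,0,0,-0.95,0,1,0,0,-0.95,0]

```text
time: 55.08
position: [0.5661, 0.4167, 0.17]
tool_rot: [-90.0, -0.0, 11.3]
force: [-0.0, -0.7, 0.4]
width: 0.212
```

>>> servo_tool:
  increments: [1,0,0,-0.05,0,1,0,0,-0.05,0,2.2,0,0,-0.05,0,2.4,0,0,-0.05,0,2.6,0,0,-0.05,0,2.8,0,0,-0.05,0,3.2,0,0,-0.05,0,3.6,0,0,-0.05,0,4,0,0,-0.05,0,4,0,0,-0.05,0]
  grip_force: 10

```text
time: 55.92
position: [0.5661, 0.4166, 0.1693]
tool_rot: [-90.0, -0.0, 11.3]
force: [0.7, 0.1, 0.8]
width: 0.424
```

```bash
python3 - <<'E'
from h import *
s=arm.get_state();print(s['position'],s['tool_rot'],s['force'],s['time'],s['width'])
t=arm.get_image('side');f=t['frame'];save(cv2.resize(f[80:200,210:330],None,fx=5,fy=5,interpolation=cv2.INTER_CUBIC),'s18')
E
```

```text
[0.56612018 0.41658854 0.16926722] [-9.00021550e+01 -2.61644674e-04  1.12962214e+01] [0.66998658 0.10610988 0.81965028] 55.9167 0.42426794136510043
```

View pics/s18.png

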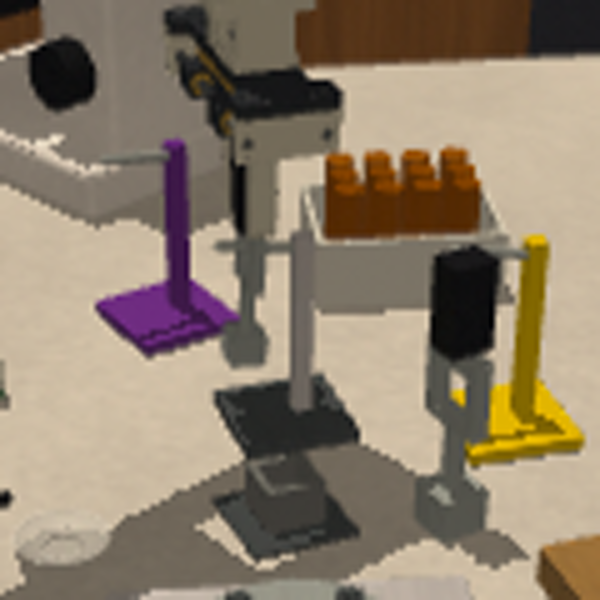

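>>> servo_tool:
  increments: [4.6,0,0,0.5,0,4.6,0,0,1.5,0,4.6,0,0,3,0,4.6,0,0,5,0,4.6,0,0,8,0,4.6,0,0,11,0,4.6,0,0,14,0,4.6,0,0,14,0,4.6,0,0,14,0]

```text
time: 56.72
position: [0.5664, 0.4168, 0.3131]
tool_rot: [-89.9, -0.2, 11.3]
force: [-0.3, -0.0, -1.1]
width: 0.493
```

>>> servo_tool:
  increments: [4.6,3,-4,0,0,4.6,5,-8,0,0,4.6,8,-12,0,0,4.6,8,-12,0,0,4.6,8,-12,0,0,4.6,8,-12,0,0,4.6,8,-12,0,0]

```text
time: 57.3
position: [0.6457, 0.2969, 0.309]
tool_rot: [-90.0, 0.0, 11.3]
force: [0.1, 0.9, -0.1]
width: 0.497
```

```bash
cat > fin.py <<'E'
from h import *
import sys;tag=sys.argv[1]
im=wshot('w'+tag);s=im['state'];print(s['position'],s['time'],s['force'])
C=wcloud(im);x,y,z=C[...,0],C[...,1],C[...,2]
m=(np.hypot(x-.565,y-.417)<.05)&(z>.175)&(z<.22);P=C[m]
if len(P):print('grip',len(P),P.mean(0).round(4),P[:,2].max(),cv2.minAreaRect((P[:,:2]*1000).astype(np.float32)))
for cam in('side','top'):
    t=arm.get_image(cam);D=cloud(t);X,Y,Z=D[...,0],D[...,1],D[...,2]
    for lo,hi in((.19,.215),(.165,.19),(.06,.085)):
        m=(np.hypot(X-.565,Y-.417)<.04)&(Z>lo)&(Z<hi)
        if m.sum():print(cam,lo,m.sum(),D[m].mean(0).round(4),D[m].max(0).round(3))
    f=t['frame']
    if cam=='side':save(cv2.resize(f[80:280,190:350],None,fx=3,fy=3,interpolation=cv2.INTER_CUBIC),'s'+tag)
    else: save(cv2.resize(f[130:260,140:340],None,fx=4,fy=4,interpolation=cv2.INTER_CUBIC),'t'+tag)
E
python3 fin.py 19
```

```text
[0.64573938 0.29694655 0.30895792] 57.3 [ 0.14319316  0.94949275 -0.09752994]
grip 885 [0.5699 0.4133 0.2035] 0.21505596572640723 ((569.1832885742188, 417.1828918457031), (27.301776885986328, 21.83298110961914), 12.245659828186035)
side 0.19 62 [0.5695 0.4123 0.2041] [0.585 0.429 0.214]
side 0.165 58 [0.5686 0.4089 0.1775] [0.582 0.423 0.19 ]
side 0.06 74 [0.5698 0.4089 0.0738] [0.604 0.428 0.085]
top 0.19 44 [0.5665 0.4208 0.2072] [0.582 0.432 0.215]
top 0.165 25 [0.5626 0.4146 0.1736] [0.58  0.44  0.188]
top 0.06 20 [0.556  0.4159 0.0767] [0.595 0.43  0.085]
```

View pics/s19.png

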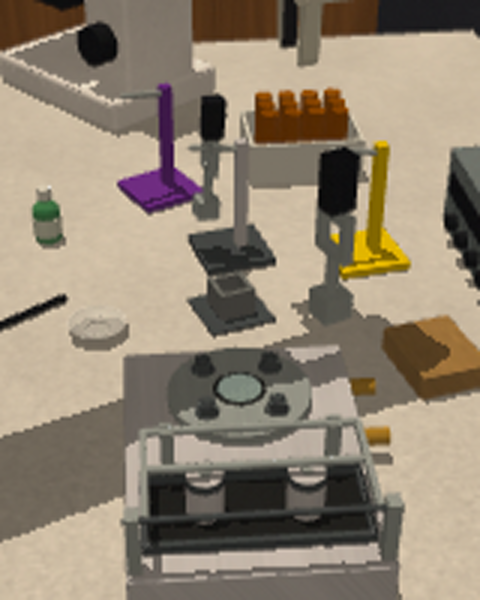

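View pics/w19.png

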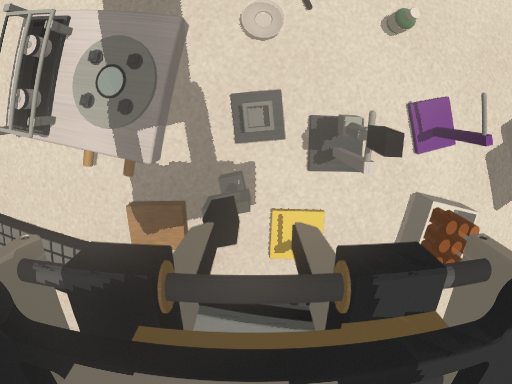

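View pics/t19.png

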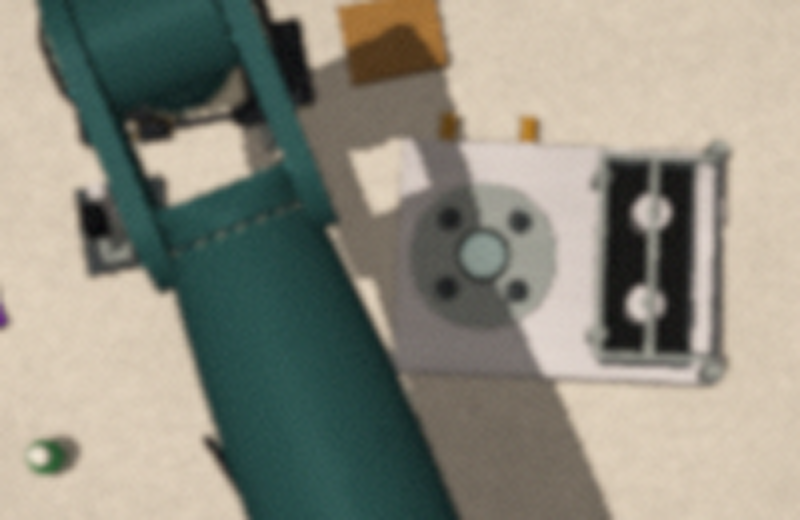

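>>> servo_tool:
  increments: [4.6,-5,-4,5,0,4.6,-10,-8,10,0,4.6,-15,-12,10,0,4.6,-15,-12,10,0,4.6,-15,-12,10,0,4.6,-15,-12,10,0,4.6,-15,-12,10,0,4.6,-15,-12,10,0,4.6,-15,-12,10,0,4.6,-15,-12,10,0]

```text
time: 58.28
position: [0.4968, 0.1774, 0.4078]
tool_rot: [-90.0, 0.1, 11.3]
force: [-0.4, 0.3, -0.8]
width: 0.487
```

```bash
python3 fin.py 20; python3 - <<'E'
from h import *
for k in range(2):
    t=arm.get_image('side');D=cloud(t);X,Y,Z=D[...,0],D[...,1],D[...,2]
    m=(np.hypot(X-.565,Y-.417)<.04)&(Z>.19)&(Z<.215);print(D[m].mean(0))
    m=(np.hypot(X-.565,Y-.417)<.045)&(Z>.055)&(Z<.075)&(Y<.43);print(D[m].mean(0))
for I,D in(('wrist',wcloud(wshot())),('side',D)):
    X,Y,Z=D[...,0],D[...,1],D[...,2]
    for yc in (-.098,-.048):
        m=(abs(Y-yc-(-.0384*(X-.5513)))<.004)&(X>.47)&(X<.63)&(Z>.095)&(Z<.13);print(I,'rod',yc,m.sum(),np.median(Z[m]) if m.any() else None, np.median(Y[m]) if m.any() else None)
E
```

```text
[0.49680388 0.17739586 0.40775297] 58.2833 [-0.4442323   0.26543873 -0.80734169]
grip 106 [0.5587 0.4122 0.185 ] 0.197791064123773 ((558.9031372070312, 412.3547668457031), (10.325776100158691, 22.205204010009766), 40.72416687011719)
side 0.19 63 [0.5694 0.4125 0.2039] [0.585 0.426 0.214]
side 0.165 54 [0.5682 0.41   0.1775] [0.582 0.429 0.19 ]
side 0.06 76 [0.5677 0.4087 0.074 ] [0.604 0.429 0.085]
top 0.19 39 [0.5664 0.4208 0.207 ] [0.583 0.432 0.215]
top 0.165 25 [0.5632 0.4155 0.1758] [0.605 0.439 0.19 ]
top 0.06 25 [0.5605 0.416  0.0782] [0.604 0.43  0.084]
[0.56944023 0.41207938 0.20419832]
[0.57423333 0.4106267  0.06691685]
[0.56931095 0.41232218 0.20425821]
[0.57538351 0.40933735 0.06715447]
wrist rod -0.098 307 0.10808071986513335 -0.0962053795564845
wrist rod -0.048 348 0.10790833645882306 -0.046667256602663534
side rod -0.098 201 0.10733771196858866 -0.09860466531685996
side rod -0.048 157 0.10769956126408442 -0.048983660470395596
```

View pics/s20.png

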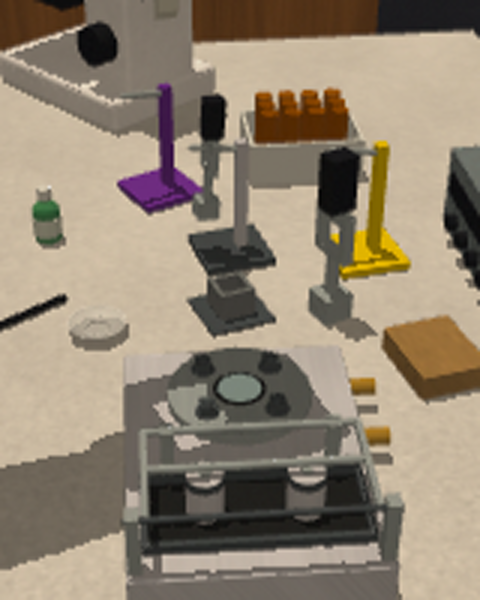

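View pics/t20.png

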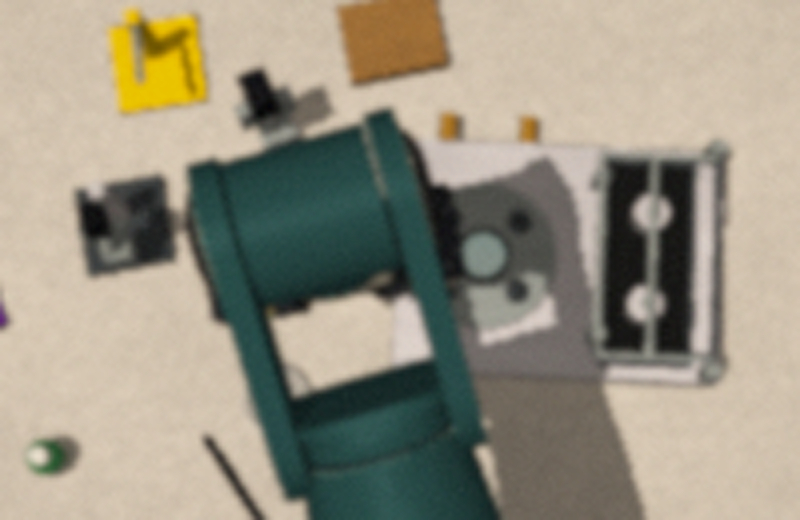

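```bash
python3 -c "
from h import *
arm.hand_in()"
```

```text
the job is handed in; nothing more can be done
```

I completed every step of the job and handed it in at about 58.5 s; the hand-in gives no verdict, so the results below are my own last checks.

- **Canisters:** there were two. One was knocked about 3 cm aside while I worked, so I found it again before picking it up. Both now stand upright in the bay.
- **Frame:** it is closed and level. Both rods' tops measured 107–108 mm high, and level would be about 109 mm.
- **Screws, first pass:** tightened in the order a, c, b, d, to about 0.7 rad each in the images (0.69, 0.73, 0.78, 0.70).
- **Screws, second pass:** same order, to the stops. The images give a 1.60, c 1.56, b 1.64 and d 1.58 rad. Torque rose to about 0.3 N m on a, b and d. On c it only reached 0.23 N m, so the evidence for c being fully at its stop rests on the image.
- **Key:** it hangs by its eye on the grey peg and did not move between pictures. I estimate the eye centre about 10 mm from the peg's middle towards the tip and 7 mm below it. The key leans roughly 9° along the sloping peg, which is inside the 0.35 rad (20°) limit.
- **Jar and bottle:** not touched. The bottle is upright in the final pictures; the jar was last seen upright earlier in the run and was outside the final crops.

No check failed, and the arm was clear of everything at hand-in.

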